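# Put the sauce-gun nozzles away in the screw-top jar

## Task

Put the clean sauce-gun nozzles away: unscrew the lid of the clear jar and lay it aside, lift every nozzle out of the drain tray and put it in the jar, and when they are all in, close the jar again. For that, set the lid level on the mouth, turn it back until it drops into the thread, then screw it clockwise as far as it goes. Leave the other things on the table where they are.

Things in the scene. Friction and masses are not known exactly. Their poses are not given: they have to be found in the camera images.
- jar: Clear screw-top jar, fixed in a dark round stand 132 mm across; origin under its centre, z up. Body 108 mm across, rim 130 mm above the table. It cannot turn. Its floor rises to a low cone in the middle. Angles here are anticlockwise seen from above, from its x axis.
- jar_mouth (a point): Centre of the jar's mouth at rim height (axes as the jar's). Neck 52 mm outside, 46 mm inside. Three short threads 120 degrees apart stand out 5 mm from the neck (to radius 31 mm), flat tops 4 mm below the rim, 4 to 5 mm thick. Gaps of 50 degrees lie between them. The shoulder is 20 mm below the rim.
- thread_start (a point): Start of one thread, radius 29 mm, 6 mm below the rim, at +49.5 degrees (the others at +169.5 and +289.5). From its start each thread runs clockwise 62 degrees to a stop block, which rises 4 mm over the thread's top (to the rim) and reaches 17 mm below the rim; so a lug on top of a thread cannot go on clockwise, and one under it ends at 0 degrees (modulo 120).
- lid_mid (a point): Black screw lid, loose, 80 g, at the start screwed on the jar (0 to 25 degrees short of the stop; it lifts off once turned anticlockwise to a gap); this point is on its axis half-way up, 21 mm above its lower edge, z up. Skirt 71 mm across, 18 mm high, open below (65 mm inside, 16 mm deep). A round ribbed hub to grip, 41 mm across, stands on it from 18 to 42 mm height.
- lid: The same lid; origin on its axis at the lower edge, x axis through the first lug. Set level on the jar with lugs on the threads, the edge is 6 mm below the rim. Turned back (anticlockwise) past the thread start it can drop 10 mm, if not held up, and rests on the rim, edge 16 mm below it. It then turns clockwise freely, no spring, lugs under the threads, to the stop: tight.
- lid_lug (a point): First of three inward lugs, 120 degrees apart (each under a raised grey pointer on the skirt): on the lid's x axis, 30 mm from the axis, 4 mm above the lower edge. Lugs are 25 degrees wide, 4 mm thick, inner radius 27.5 mm. They fit into the gaps when the lid's x axis is 62 to 87 degrees (modulo 120) from the jar's x axis; tight is 0 (modulo 120).
- home_a (a point): Point on the jar's neck, radius 30 mm at 0 degrees from the jar's x axis, 12 mm below the rim: where one of the three lid lugs stands when the lid is tight.
- home_b (a point): Point on the jar's neck, radius 30 mm at 120 degrees from the jar's x axis, 12 mm below the rim: where one of the three lid lugs stands when the lid is tight.
- home_c (a point): Point on the jar's neck, radius 30 mm at 240 degrees from the jar's x axis, 12 mm below the rim: where one of the three lid lugs stands when the lid is tight.
- tray: Fixed shallow aluminium drain tray holding the nozzles, 170 (x) by 270 (y) by 34 mm high, walls and floor 5 mm; origin under its centre. A steel handle loop sticks out 10 mm at each short end (-y and +y).
- nozzle_1_mid (a point): Steel sauce-gun nozzle, loose, 42 mm long, 35 g; this point is on its axis half-way up, z axis from base to tip. The lower 26 mm is a hexagon, 24 mm across flats, 28 mm across corners (a corner on the x axis); above it a cone narrows from 21 to 13 mm. Four to six of them are there, standing in the tray; the others are absent.
- nozzle_2_mid (a point): Steel sauce-gun nozzle, loose, 42 mm long, 35 g; this point is on its axis half-way up, z axis from base to tip. The lower 26 mm is a hexagon, 24 mm across flats, 28 mm across corners (a corner on the x axis); above it a cone narrows from 21 to 13 mm. Four to six of them are there, standing in the tray; the others are absent.
- nozzle_3_mid (a point): Steel sauce-gun nozzle, loose, 42 mm long, 35 g; this point is on its axis half-way up, z axis from base to tip. The lower 26 mm is a hexagon, 24 mm across flats, 28 mm across corners (a corner on the x axis); above it a cone narrows from 21 to 13 mm. Four to six of them are there, standing in the tray; the others are absent.
- nozzle_4_mid (a point): Steel sauce-gun nozzle, loose, 42 mm long, 35 g; this point is on its axis half-way up, z axis from base to tip. The lower 26 mm is a hexagon, 24 mm across flats, 28 mm across corners (a corner on the x axis); above it a cone narrows from 21 to 13 mm. Four to six of them are there, standing in the tray; the others are absent.
- nozzle_5_mid (a point): Steel sauce-gun nozzle, loose, 42 mm long, 35 g; this point is on its axis half-way up, z axis from base to tip. The lower 26 mm is a hexagon, 24 mm across flats, 28 mm across corners (a corner on the x axis); above it a cone narrows from 21 to 13 mm. Four to six of them are there, standing in the tray; the others are absent.
- nozzle_6_mid (a point): Steel sauce-gun nozzle, loose, 42 mm long, 35 g; this point is on its axis half-way up, z axis from base to tip. The lower 26 mm is a hexagon, 24 mm across flats, 28 mm across corners (a corner on the x axis); above it a cone narrows from 21 to 13 mm. Four to six of them are there, standing in the tray; the others are absent.
- pepper_shaker: Steel pepper shaker, 47 mm across, 66 mm high, at the left edge; origin under its centre. Leave alone.
- dip_cup_2: Steel dip cup, 66 mm across, 36 mm high, at the right edge; origin under its centre. Leave alone.
- dip_cup_3: Steel dip cup, 69 mm across, 36 mm high, at the right edge; origin under its centre. Leave alone.
- label_roll: White label roll, 60 mm across, 25 mm high, near the front right; origin under its centre. Leave alone.
- whetstone: Sharpening stone, 44 by 120 by 26 mm (long along its y axis), lying between jar and tray; origin under its centre. Leave alone.
- marker: Marker pen, 132 mm long (along its y axis), 15 mm thick, at the front edge; origin under its centre. Leave alone.

How it is judged:
By the outcome, as a careful person would: the job done as asked, in the order asked, and still so for the second after the job is handed in, with the robot touching nothing.
Of nozzle_1, nozzle_2, nozzle_3, nozzle_4, nozzle_5, nozzle_6 only 4 to 6 are there at a start; the rules pass over those that are not, and their reading is None.
At some moment in a run one of nozzle_1, nozzle_2, nozzle_3, nozzle_4, nozzle_5, nozzle_6 may be knocked a few centimetres aside while the robot is not near it.
Once in a run the grip may slacken for a moment while it holds something.
It also fails if it takes over 210 s, if anything falls off the work surface, if the arm or the gripper's body presses on something with over 40 N, if the wrist force passes 120 N, or if a joint passes its speed limit or range.

## Robot

A 6-joint arm with a two-finger parallel gripper is mounted at the origin on a cart in front of the work surface, level with it; the furniture and walls round the work are solid. World frame = base frame: x ahead of the robot, y to its left, z up, the work surface at z = 0. Lengths are in m, angles in rad, forces in N, time in s.
With the tool pointing down it reaches from about 0.375 to 0.9 m from the base axis. Payload 3.1 kg.
Tool frame: the origin (TCP) lies on the centre line of the jaws, within the pads' length; the fingertips stand 22 mm ahead of it and the grasp point (between the pads) lies 3 mm ahead of it; x points along the fingers, z is the direction in which the jaws open and shut, and the axes are right-handed (so a half turn about x gives the same grasp; the last joint's range is limited). The gripper opens to 85 mm and grips with 20 to 120 N. Pads are 22 mm wide; open, the fingers measure 114 mm over their backs; the gripper's body (76 mm by 85 mm) begins 54 mm behind the grasp point. The pads swing forward as they close: fully open they stand 13 mm farther back than shut.
Start: joints at [1.169, 0.527, 1.433, -0, 1.181, -0.178], TCP at [0.139, 0.609, 0.253] pointing down, gripper open.
Joint ranges: [-3.08, 3.08], [-0.75, 2.2], [0.22, 2.44], [-1.43, 4.57], [0, 2.65], [-2.85, 2.85]. Speed limits (rad/s): [2.79, 2.79, 3.14, 3.14, 3.14, 3.14].

## Interface

Orientations are given as a rotation vector (axis times angle).
In Python, from station import robot gives the robot as it stands.
- The arm moves only by the tool carry_out, never from a script. Its arguments are lists of equal length, an entry for each row: "translation": the shift along the tool's x, y, z in mm, a list of three; "twist": the turn about the tool's x in degrees; "gripper": the closure, from 0 (fully open) to 1 (shut). In form: {"translation": [[x, y, z], ...], "twist": [twist, ...], "gripper": [gripper, ...]}. A call has 1 to 5 rows; each row shifts and turns the commanded pose from where the row before left it, along the tool's axes as they then stand; what a row does not reach is not made up. A row lasts 1/12 s, in which the tool goes at most 41.7 mm and 7.16 degrees, less where a joint would pass 70% of its speed; a pose out of reach is approached as far as the arm can. A call with a gripper value outside its range is refused whole. The fingers move at their own pace and stop on an object; the grip force is fixed at half the most. Time passes only in rows, so rows that do not move let the fingers close. It gives the time, the measured TCP pose, the force and the opening at its end, in the units of the state.
- robot.get_state(): the state, without advancing time (a new reading comes with each control period).
- robot.camera(name): name is "scene" or "top"; returns the picture (420x560x3 uint8, blue, green, red); there is no depth.
- robot.camera_model(name): a dict with "fovy" (degrees; the focal length in pixels is half the picture's height over the tangent of half this angle, whatever the lens; pixels are square), "cx", "cy" (the principal point, pixels), "rvec" (rotation vector, rad) and "tvec" (3), from world to camera coordinates, as OpenCV has them. Camera axes: x right, y down, z forward; pixel columns grow to the right and rows downward; lengths in m; the calibration is good to about 2 mm. A picture is of the moment at which its call begins. camera_model takes no time and is no camera call.
- robot.finish_job(): hands the job in, once; it reports no verdict.
The state is a dict: "time": time; "q": joint angles; "qd": joint speeds; "tau": joint torques, N m; "position": TCP position; "tool_rot": TCP orientation; "force": force on the tool from outside, world axes, zero at the start; "moment": the same for the moment, N m; "gripper_width": finger opening in m.
Only numpy, scipy, OpenCV 4.12 (cv2) and the standard library are available. Lean on these libraries where they do the work, as an engineer would, in place of code of your own. Each camera call takes 0.05 s, during which the arm holds its last target.

## Working session

There is one attempt and no reset: what is moved stays moved. The work goes in short steps, Python scripts to look and compute and a tool call to move; the robot and the scene stay as the last step left them, time stands still between calls to the robot, and variables do not carry over. Pictures are saved under pics/ and viewed, and the job is handed in when it is done.

Besides the shell and the picture viewer there is one more tool, called after ">>>" as name(argument=value, ...), one argument or row to a line, values as JSON. carry_out: Moves the arm, as the interface text tells. Its arguments: {"type":"object","properties":{"translation":{"type":"array"},"twist":{"type":"array"},"gripper":{"type":"array"}},"required":["translation","twist","gripper"]}

```bash
ls; mkdir -p pics; python3 - <<'E'
from station import robot
import cv2
print(robot.get_state())
for n in ("scene","top"):
    print(n,robot.camera_model(n))
    cv2.imwrite(f"pics/{n}0.png",robot.camera(n))
E
```

```text
pics
{'time': 0.0, 'q': array([ 1.16847203e+00,  5.28476710e-01,  1.43391042e+00,  1.17596897e-05,
        1.18138853e+00, -1.78516727e-01]), 'qd': array([ 0.00043449, -0.001119  ,  0.00012435,  0.00058358,  0.00029105,
        0.00090413]), 'tau': array([-8.80335028e-04, -4.42345154e+01, -1.78026527e+01, -4.60152514e-04,
        8.35897081e-03,  5.61321187e-06]), 'position': array([0.13842686, 0.60879069, 0.2523245 ]), 'tool_rot': array([-1.04391265,  1.30877062,  1.04219453]), 'force': array([-0.00377077, -0.36103104,  0.26337591]), 'moment': array([0.00618485, 0.00339614, 0.00336536]), 'gripper_width': 0.08540365938854497}
scene {'fovy': 55.7253189213305, 'cx': 278.59545631434383, 'cy': 214.8526875403319, 'rvec': array([ 1.90922267, -0.89699732,  0.55362055]), 'tvec': array([-0.27552203,  0.27968373,  0.85676765])}
top {'fovy': 52.45898400151667, 'cx': 284.8836788934312, 'cy': 206.22797591032975, 'rvec': array([ 2.17936714, -2.15900474,  0.08555564]), 'tvec': array([0.01700971, 0.49994006, 1.27682942])}
```

View pics/scene0.png

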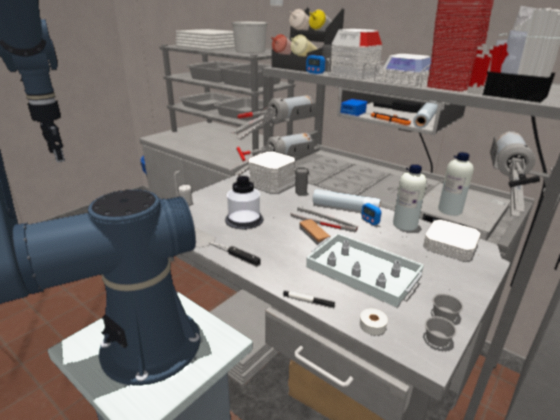

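View pics/top0.png

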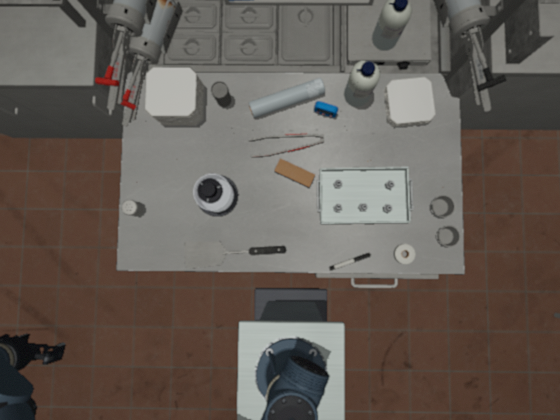

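```bash
cat > h.py <<'E'
import numpy as np, cv2
from station import robot
from scipy.spatial.transform import Rotation as R
def cam(n):
    m=robot.camera_model(n); f=210/np.tan(np.radians(m["fovy"])/2)
    K=np.array([[f,0,m["cx"]],[0,f,m["cy"]],[0,0,1]]); return K,m["rvec"],m["tvec"]
def proj(n,P):
    K,r,t=cam(n); return cv2.projectPoints(np.asarray(P,float).reshape(-1,3),r,t,K,None)[0][:,0]
def back(n,uv,z):
    K,r,t=cam(n); Rm=cv2.Rodrigues(r)[0]
    uv=np.atleast_2d(uv).astype(float); d=np.c_[uv,np.ones(len(uv))]@np.linalg.inv(K).T@Rm
    c=-Rm.T@t; s=(z-c[2])/d[:,2]; return c+s[:,None]*d
def crop(n,u0,u1,v0,v1,k,fn,im=None):
    im=robot.camera(n) if im is None else im
    c=cv2.resize(im[v0:v1,u0:u1],None,fx=k,fy=k,interpolation=cv2.INTER_CUBIC)
    cv2.imwrite(fn,c)
E
python3 - <<'E'
from h import *
np.set_printoptions(precision=4,suppress=True)
for n in("top","scene"):
    K,r,t=cam(n); print(n,K[0,0],-cv2.Rodrigues(r)[0].T@t, proj(n,[[.138,.609,.252],[0,0,0]]))
im=cv2.imread("pics/top0.png"); im2=cv2.imread("pics/scene0.png")
crop("top",310,420,160,232,7,"pics/t_tray.png",im)
crop("top",185,245,165,222,10,"pics/t_jar.png",im)
crop("scene",300,430,230,305,6,"pics/s_tray.png",im2)
crop("scene",215,270,170,235,9,"pics/s_jar.png",im2)
print(back("top",[[319,171],[409,169],[411,222],[321,224]],0.034))
print(back("top",[[338,184],[389,185],[338,207],[362,208],[388,208]],0.04))
print(back("top",[[120,72],[461,73],[463,273],[118,270]],0))
E
```

```text
top 426.22239858205234 [0.382  0.0056 1.317 ] [[ 43.0471 342.4462]
 [290.5617 373.1145]]
scene 397.2468036584463 [-0.3138 -0.6016  0.6541] [[ 55.5538 154.1167]
 [150.8476 344.5302]]
[[ 0.6073 -0.0812  0.034 ]
 [ 0.6156 -0.3542  0.034 ]
 [ 0.4545 -0.3576  0.034 ]
 [ 0.446  -0.0876  0.034 ]]
[[ 0.567  -0.1382  0.04  ]
 [ 0.5652 -0.2917  0.04  ]
 [ 0.4973 -0.1381  0.04  ]
 [ 0.4949 -0.21    0.04  ]
 [ 0.4956 -0.2878  0.04  ]]
[[ 0.9297  0.5555  0.    ]
 [ 0.932  -0.5336  0.    ]
 [ 0.3025 -0.5224  0.    ]
 [ 0.3004  0.5332  0.    ]]
```

```bash
sleep 0
```

```text
(no output)
```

View pics/t_tray.png

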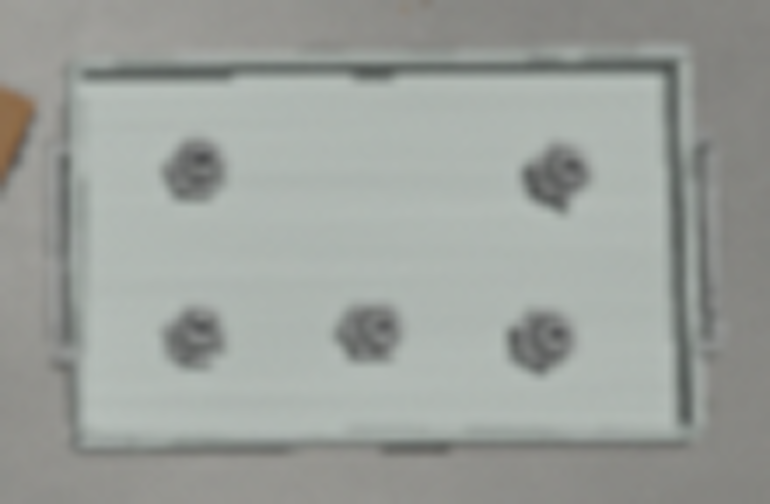

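View pics/t_jar.png

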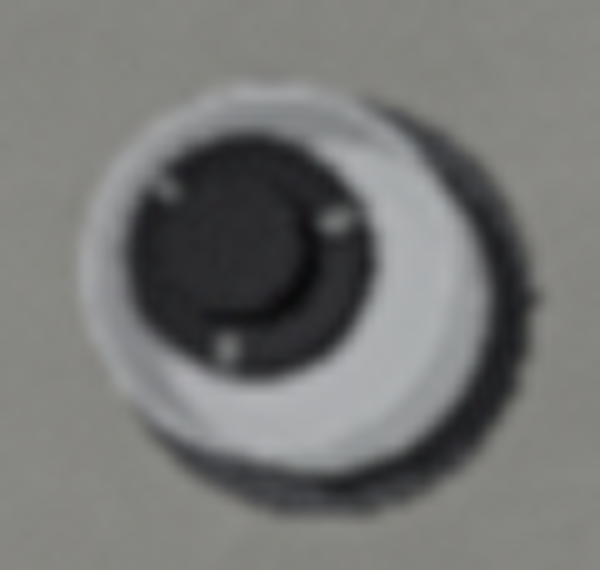

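View pics/s_tray.png

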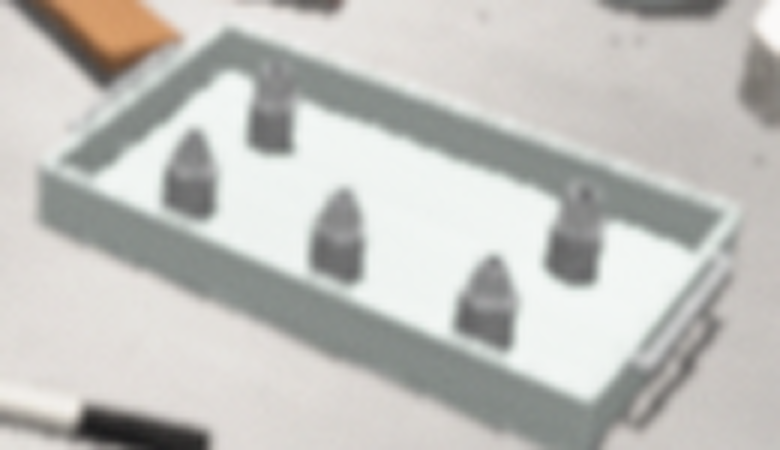

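View pics/s_jar.png

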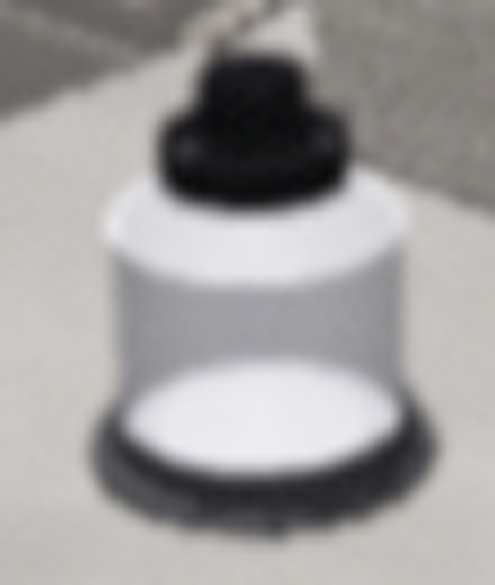

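```bash
python3 - <<'E'
from h import *
np.set_printoptions(precision=4,suppress=True)
print(back("top",[[185+25.2-.5+.05,165+25.6-.45]],.132), back("top",[[185+21.8-.45,165+23.0-.45]],.156))
# stand ring: left hidden; body bottom; 
s=lambda x,y:[[215+x/9-.45,170+y/9-.45]]
print("hubtop scene",back("scene",s(254,62),.156),"lid edge low",back("scene",s(254,160),.123))
print("stand scene L,R,bottom",back("scene",s(92,450),.01),back("scene",s(438,450),.01))
P=robot.get_state(); print(R.from_rotvec(P["tool_rot"]).as_matrix())
# pointers
c=np.array([[16.5,18.5],[33.7,22],[22.7,34.8]])+[185-.45,165-.45]
pp=back("top",c,.128); cc=pp.mean(0); print(pp,cc); 
for c0 in (cc,back("top",[[209.75,190.15]],.132)[0]):
  d=pp-c0; print(np.degrees(np.arctan2(d[:,1],d[:,0])),np.hypot(d[:,0],d[:,1]))
# whole image straightness: table edges
im=cv2.imread("pics/top0.png",0).astype(int)
print("left",[ (v,int(np.argmax(np.abs(np.diff(im[v-1:v+2,105:135].mean(0)))))+105) for v in range(130,270,15)])
print("bottom",[ (u,int(np.argmax(np.abs(np.diff(im[262:282,u-1:u+2].mean(1)))))+262) for u in range(130,460,25)])
E
```

```text
[[0.5333 0.2317 0.132 ]] [[0.5373 0.2367 0.156 ]]
hubtop scene [[0.5401 0.2376 0.156 ]] lid edge low [[0.5306 0.2298 0.123 ]]
stand scene L,R,bottom [[0.4808 0.27   0.01  ]] [[0.5645 0.1722 0.01  ]]
[[-0.0008 -0.9751  0.2219]
 [-0.0018  0.2219  0.9751]
 [-1.      0.0004 -0.0019]]
[[0.5538 0.2576 0.128 ]
 [0.5442 0.2088 0.128 ]
 [0.5077 0.2389 0.128 ]] [0.5352 0.2351 0.128 ]
[ 50.5495 -71.1333 172.1787] [0.0292 0.0278 0.0278]
[ 51.6428 -64.5519 164.4391] [0.033  0.0254 0.0266]
left [(130, 122), (145, 121), (160, 120), (175, 120), (190, 119), (205, 118), (220, 118), (235, 117), (250, 116), (265, 116)]
bottom [(130, 270), (155, 270), (180, 270), (205, 270), (230, 271), (255, 271), (280, 271), (305, 272), (330, 265), (355, 277), (380, 277), (405, 278), (430, 278), (455, 273)]
```

```bash
cat >> h.py <<'E'
from scipy.optimize import minimize
S=8
def cyl(sections,n=48,ph=0):
    out=[]
    for (z0,r0,z1,r1) in sections:
        a=np.arange(n)*2*np.pi/n+ph
        out.append(np.r_[np.c_[r0*np.cos(a),r0*np.sin(a),0*a+z0],np.c_[r1*np.cos(a),r1*np.sin(a),0*a+z1]])
    return out
def render(n,parts,p,box):
    u0,u1,v0,v1=box; m=np.zeros(((v1-v0)*S,(u1-u0)*S),np.uint8)
    for q in parts:
        uv=(proj(n,q+np.asarray(p))-[u0-.5,v0-.5])*S
        cv2.fillConvexPoly(m,cv2.convexHull(np.round(uv).astype(np.int32)),255)
    return cv2.resize(m,(u1-u0,v1-v0),interpolation=cv2.INTER_AREA)/255.
def soft(im,n,box,lo,hi):
    u0,u1,v0,v1=box; g=im[v0:v1,u0:u1].mean(2)
    return np.clip((hi-g)/(hi-lo),0,1)
def fit(ims,parts,p0,lo,hi,pad=6,free=(0,1)):
    boxes={}
    for n in ims:
        uv=np.concatenate([proj(n,q+np.asarray(p0)) for q in parts]); a=uv.min(0)-pad; b=uv.max(0)+pad
        boxes[n]=(int(a[0]),int(b[0]),int(a[1]),int(b[1]))
    T={n:soft(ims[n],n,boxes[n],lo[n],hi[n]) for n in ims}
    def cost(x):
        p=np.array(p0,float); p[list(free)]+=np.asarray(x)*1e-3
        return sum(((render(n,parts,p,boxes[n])-T[n])**2).mean()/max(T[n].mean(),1e-3) for n in ims)
    r=min((minimize(cost,x0,method="Nelder-Mead",options=dict(initial_simplex=np.array(x0)+np.r_[np.zeros((1,len(free))),4*np.eye(len(free))],xatol=.05,fatol=1e-5)) for x0 in [np.zeros(len(free))]),key=lambda r:r.fun)
    p=np.array(p0,float); p[list(free)]+=r.x*1e-3; return p,r.fun
LID=cyl([(0,.0355,.018,.0355),(.018,.0205,.042,.0205)])
NOZ=cyl([(-.021,.013,.005,.013),(.005,.0105,.021,.0065)])
E
python3 - <<'E'
from h import *
np.set_printoptions(precision=4,suppress=True)
ims={n:cv2.imread(f"pics/{n}0.png") for n in("top","scene")}
for k in (["top"],["scene"],["top","scene"]):
    print("lid",k,fit({n:ims[n] for n in k},LID,[.535,.235,.114],dict(top=40,scene=30),dict(top=130,scene=150)))
g=ims["top"][160:232,310:420].mean(2); print(np.percentile(g,[1,50,90]));g=ims["scene"][230:305,300:430].mean(2); print(np.percentile(g,[1,50,90]))
for p in [[0.567,-.138],[.565,-.292],[.497,-.138],[.495,-.21],[.4956,-.288]]:
  for k in (["top"],["scene"],["top","scene"]):
    print(k,fit({n:ims[n] for n in k},NOZ,[*p,.026],dict(top=90,scene=120),dict(top=175,scene=220),pad=4))
E
```

```text
lid ['top'] (array([0.5346, 0.235 , 0.114 ]), np.float64(0.0871358257859236))
lid ['scene'] (array([0.5392, 0.2372, 0.114 ]), np.float64(0.1162963491045503))
lid ['top', 'scene'] (array([0.5355, 0.2343, 0.114 ]), np.float64(0.2151971856592564))
[ 99.3333 158.3333 179.6667]
[ 78.6667 202.3333 241.3333]
['top'] (array([ 0.5701, -0.1384,  0.026 ]), np.float64(0.2591037938846861))
['scene'] (array([ 0.5793, -0.1361,  0.026 ]), np.float64(0.3858670835704174))
['top', 'scene'] (array([ 0.5708, -0.1388,  0.026 ]), np.float64(0.7013657237810842))
['top'] (array([ 0.5696, -0.2964,  0.026 ]), np.float64(0.23136256970400745))
['scene'] (array([ 0.5748, -0.2964,  0.026 ]), np.float64(0.40157700560680226))
['top', 'scene'] (array([ 0.5698, -0.2966,  0.026 ]), np.float64(0.6724106515657775))
['top'] (array([ 0.497 , -0.1379,  0.026 ]), np.float64(0.29807777733671315))
['scene'] (array([ 0.4841, -0.146 ,  0.026 ]), np.float64(0.4318127241033336))
['top', 'scene'] (array([ 0.4971, -0.1383,  0.026 ]), np.float64(0.7625296045513733))
['top'] (array([ 0.5   , -0.2138,  0.026 ]), np.float64(0.2851195731280739))
['scene'] (array([ 0.488 , -0.2209,  0.026 ]), np.float64(0.35525023237206754))
['top', 'scene'] (array([ 0.5008, -0.2142,  0.026 ]), np.float64(0.7189419877701091))
['top'] (array([ 0.4968, -0.2891,  0.026 ]), np.float64(0.229618766945656))
['scene'] (array([ 0.4832, -0.2948,  0.026 ]), np.float64(0.32122607882390686))
['top', 'scene'] (array([ 0.496 , -0.2896,  0.026 ]), np.float64(0.6877096946118422))
```

```bash
cat >> h.py <<'E'
def pose():
    s=robot.get_state(); M=R.from_rotvec(s["tool_rot"]).as_matrix()
    return s,M
def status():
    s,M=pose()
    print("t %.2f pos %s psi %.1f tilt %.2f F %s Mz %.2f w %.1f q6 %.0f"%(s["time"],np.round(s["position"]*1e3,1),np.degrees(np.arctan2(M[1,2],M[0,2])),np.degrees(np.arccos(-M[2,0])),np.round(s["force"],1),s["moment"][2],s["gripper_width"]*1e3,np.degrees(s["q"][5])))
def plan(target,psi=None,step=38,tstep=7):
    """rows of (translation mm, twist deg) from the present pose to target, psi"""
    s,M=pose(); cur=np.degrees(np.arctan2(M[1,2],M[0,2])); d=(np.asarray(target)-s["position"])*1e3
    tw=0 if psi is None else -((psi-cur+180)%360-180)
    n=int(max(np.ceil(np.linalg.norm(d)/step),np.ceil(abs(tw)/tstep),1))
    rows=[];A=M.copy();rem=d.copy();rt=tw
    for k in range(n):
        t=np.round(A.T@rem/(n-k),1 if n-k==1 else 0); a=np.round(rt/(n-k),1)
        rows.append(t.tolist()); rem-=A@t; rt-=a
        A=A@R.from_rotvec([np.radians(a),0,0]).as_matrix()
    print("n",n,"twist each",np.round(tw/n,1)); 
    for i in range(0,n,5): print(rows[i:i+5])
E
python3 - <<'E'
from h import *
status(); plan([.535,.2345,.25],20)
E
```

```text
t 0.10 pos [138.4 608.8 252.4] psi 77.2 tilt 0.11 F [-0.9  0.9  0.2] Mz -0.00 w 85.4 q6 -10
n 15 twist each 3.8
[[0.0, -31.0, -18.0], [0.0, -32.0, -16.0], [0.0, -34.0, -14.0], [0.0, -34.0, -12.0], [0.0, -35.0, -10.0]]
[[0.0, -36.0, -7.0], [0.0, -36.0, -5.0], [0.0, -36.0, -3.0], [0.0, -36.0, -0.0], [0.0, -36.0, 2.0]]
[[1.0, -36.0, 5.0], [0.0, -36.0, 7.0], [1.0, -35.0, 10.0], [0.0, -35.0, 12.0], [0.8, -34.1, 14.1]]
```

>>> carry_out(
  translation=[
    [0,-31,-18],
    [0,-32,-16],
    [0,-34,-14],
    [0,-34,-12],
    [0,-35,-10],
  ],
  twist=[3.8,3.8,3.8,3.8,3.8],
  gripper=[0,0,0,0,0],
)

```text
time: 0.52
position: [0.2709, 0.484, 0.2529]
tool_rot: [-0.789, 1.424, 0.789]
force: [0.2, 0.7, 0.2]
gripper_width: 0.0853
```

>>> carry_out(
  translation=[
    [0,-36,-7],
    [0,-36,-5],
    [0,-36,-3],
    [0,-36,0],
    [0,-36,2],
  ],
  twist=[3.8,3.8,3.8,3.8,3.8],
  gripper=[0,0,0,0,0],
)

```text
time: 0.93
position: [0.4025, 0.359, 0.253]
tool_rot: [-0.533, 1.505, 0.533]
force: [1.1, 0.2, -0.2]
gripper_width: 0.0857
```

>>> carry_out(
  translation=[
    [1,-36,5],
    [0,-36,7],
    [1,-35,10],
    [0,-35,12],
    [0,-34,14],
  ],
  twist=[3.8,3.8,3.8,3.8,3.8],
  gripper=[0,0,0,0,0],
)

```text
time: 1.35
position: [0.536, 0.2336, 0.2509]
tool_rot: [-0.274, 1.554, 0.274]
force: [-0.1, 0.5, -0.1]
gripper_width: 0.0857
```

```bash
python3 - <<'E'
from h import *
status(); i={n:robot.camera(n) for n in("top","scene")}
status(); plan([.535,.2345,.25],20)
for n in i: print(proj(n,[robot.get_state()["position"]+[0,0,-.01]]))
crop("top",170,270,150,240,6,"pics/t1.png",i["top"]);crop("scene",190,300,100,240,4,"pics/s1.png",i["scene"])
E
```

```text
t 1.35 pos [536.  233.6 250.9] psi 20.0 tilt 0.06 F [-0.1  0.5 -0.1] Mz -0.01 w 85.7 q6 -7
t 1.45 pos [539.7 231.3 251. ] psi 19.8 tilt 0.20 F [-1.1  0.7 -0.1] Mz 0.01 w 85.3 q6 -7
n 1 twist each -0.2
[[1.0, 4.6, -3.4]]
[[201.99420167 182.16742311]]
[[243.325117   151.76209067]]
```

View pics/t1.png

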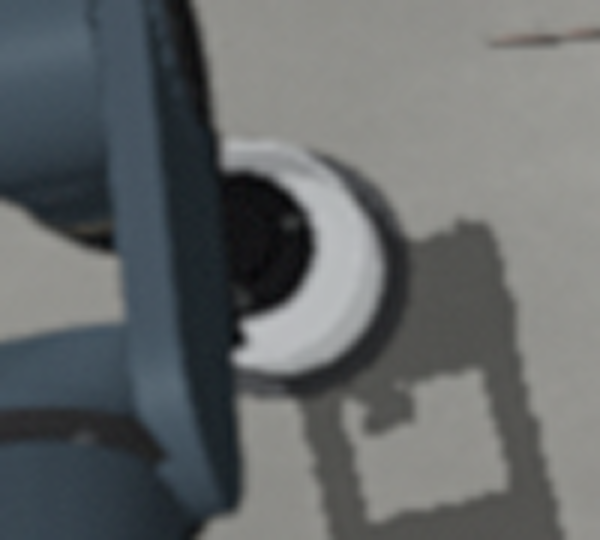

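View pics/s1.png

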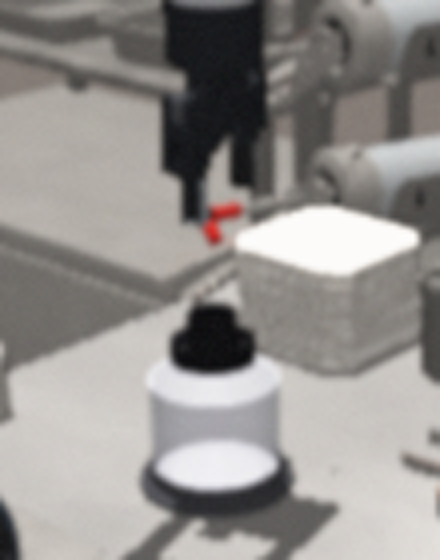

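>>> carry_out(
  translation=[
    [1,4.6,-3.4],
    [20,0,0],
    [20,0,0],
    [20,0,0],
    [20,0,0],
  ],
  twist=[0,0,0,0,0],
  gripper=[0.35,0.35,0.35,0.35,0.35],
)

```text
time: 1.87
position: [0.5281, 0.2398, 0.1695]
tool_rot: [-0.278, 1.554, 0.279]
force: [0.0, -0.5, -1.0]
gripper_width: 0.0553
```

>>> carry_out(
  translation=[
    [8,0,0],
    [0,0,0],
  ],
  twist=[0,0],
  gripper=[0.35,0.35],
)

```text
time: 2.03
position: [0.5273, 0.2391, 0.1602]
tool_rot: [-0.278, 1.559, 0.278]
force: [1.0, -0.0, 0.3]
gripper_width: 0.0552
```

```bash
python3 - <<'E'
from h import *
status(); i={n:robot.camera(n) for n in("scene",)}
status(); plan([.535,.2345,.154],20)
crop("scene",190,300,120,240,5,"pics/s2.png",i["scene"])
E
```

```text
t 2.03 pos [527.3 239.1 160.2] psi 20.3 tilt 0.36 F [ 1.  -0.   0.3] Mz -0.03 w 55.2 q6 -7
t 2.08 pos [528.7 239.2 161.6] psi 20.3 tilt 0.18 F [0.1 1.2 0.6] Mz 0.04 w 55.6 q6 -7
n 1 twist each 0.3
[[7.6, -6.6, 4.3]]
```

View pics/s2.png

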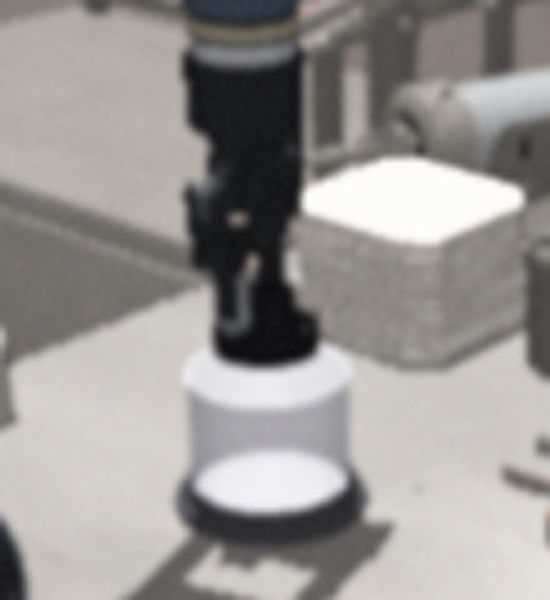

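>>> carry_out(
  translation=[
    [2,-5,3],
    [0,0,0],
    [0,0,0],
  ],
  twist=[0,0,0],
  gripper=[0.35,0.35,0.35],
)

```text
time: 2.33
position: [0.5359, 0.2348, 0.1615]
tool_rot: [-0.276, 1.551, 0.276]
force: [0.2, 0.3, 0.5]
gripper_width: 0.0554
```

>>> carry_out(
  translation=[
    [0,0,0],
  ],
  twist=[0],
  gripper=[0.35],
)

```text
time: 2.42
position: [0.5355, 0.2347, 0.1612]
tool_rot: [-0.276, 1.551, 0.276]
force: [-0.3, 0.5, 0.6]
gripper_width: 0.0555
```

>>> carry_out(
  translation=[
    [0,0,0],
  ],
  twist=[0],
  gripper=[0.35],
)

```text
time: 2.5
position: [0.5353, 0.2347, 0.161]
tool_rot: [-0.276, 1.552, 0.276]
force: [0.2, -0.2, -0.5]
gripper_width: 0.0557
```

>>> carry_out(
  translation=[
    [4,0,0],
    [4,0,0],
    [0,0,0],
    [0,0,0],
  ],
  twist=[0,0,0,0],
  gripper=[0.35,0.35,0.35,1.0],
)

```text
time: 2.83
position: [0.5347, 0.2346, 0.1518]
tool_rot: [-0.276, 1.554, 0.276]
force: [1.8, -0.3, 10.4]
gripper_width: 0.0449
```

>>> carry_out(
  translation=[
    [0,0,0],
    [0,0,0],
    [0,0,0],
    [0,0,0],
  ],
  twist=[0,0,0,0],
  gripper=[1,1,1,1],
)

```text
time: 3.17
position: [0.5352, 0.2348, 0.1528]
tool_rot: [-0.276, 1.552, 0.276]
force: [-0.6, -0.5, 3.9]
gripper_width: 0.0388
```

```bash
python3 - <<'E'
from h import *
status(); i={n:robot.camera(n) for n in("scene",)}
crop("scene",190,300,120,240,5,"pics/s3.png",i["scene"])
E
```

```text
t 3.17 pos [535.2 234.8 152.8] psi 20.2 tilt 0.04 F [-0.6 -0.5  3.9] Mz 0.00 w 38.8 q6 -7
```

View pics/s3.png

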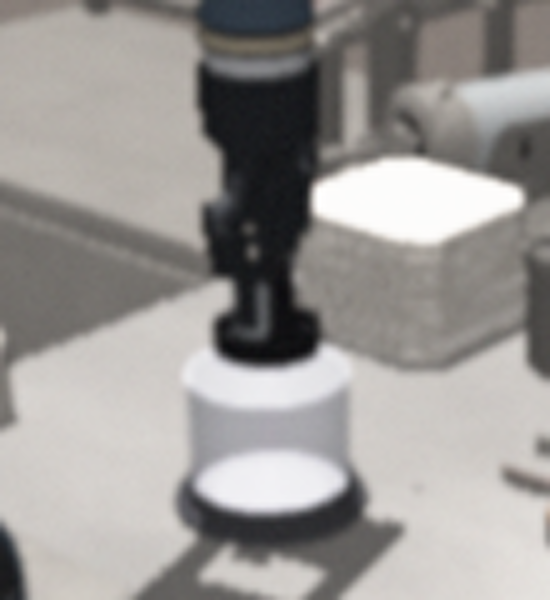

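>>> carry_out(
  translation=[
    [0,0,0],
    [0,0,0],
    [0,0,0],
  ],
  twist=[3,3,0],
  gripper=[1,1,1],
)

```text
time: 3.47
position: [0.5353, 0.2347, 0.1528]
tool_rot: [-0.193, 1.561, 0.193]
force: [-0.6, -1.3, 5.3]
gripper_width: 0.039
```

```bash
python3 - <<'E'
from h import *
status()
E
```

```text
t 3.47 pos [535.3 234.7 152.8] psi 14.1 tilt 0.05 F [-0.6 -1.3  5.3] Mz -0.07 w 39.0 q6 -1
```

>>> carry_out(
  translation=[
    [0,0,0],
    [0,0,0],
    [0,0,0],
  ],
  twist=[3,3,0],
  gripper=[1,1,1],
)

```text
time: 3.72
position: [0.5349, 0.2343, 0.1528]
tool_rot: [-0.114, 1.568, 0.112]
force: [-1.2, -1.0, 5.9]
gripper_width: 0.0387
```

```bash
python3 - <<'E'
from h import *
status()
E
```

```text
t 3.72 pos [534.9 234.3 152.8] psi 8.2 tilt 0.07 F [-1.2 -1.   5.9] Mz 0.29 w 38.7 q6 5
```

>>> carry_out(
  translation=[
    [0,0,0],
    [0,0,0],
  ],
  twist=[3,0],
  gripper=[1,1],
)

```text
time: 3.88
position: [0.5344, 0.2337, 0.1528]
tool_rot: [-0.075, 1.571, 0.07]
force: [-2.7, -2.9, 7.7]
gripper_width: 0.039
```

```bash
python3 - <<'E'
from h import *
status()
E
```

```text
t 3.88 pos [534.4 233.7 152.8] psi 5.3 tilt 0.18 F [-2.7 -2.9  7.7] Mz 0.44 w 39.0 q6 8
```

>>> carry_out(
  translation=[
    [0,0,0],
    [0,0,0],
  ],
  twist=[3,0],
  gripper=[1,1],
)

```text
time: 4.05
position: [0.5342, 0.2332, 0.1528]
tool_rot: [-0.037, 1.572, 0.03]
force: [-2.3, -4.5, 7.1]
gripper_width: 0.0385
```

```bash
python3 - <<'E'
from h import *
status()
E
```

```text
t 4.05 pos [534.2 233.2 152.8] psi 2.5 tilt 0.27 F [-2.3 -4.5  7.1] Mz 0.99 w 38.5 q6 10
```

>>> carry_out(
  translation=[
    [0,0,0],
    [0,0,0],
    [0,0,0],
    [0,0,0],
    [0,0,0],
  ],
  twist=[-6.5,-6.5,-6.5,-6.5,-6.5],
  gripper=[1,1,1,1,1],
)

```text
time: 4.47
position: [0.535, 0.2343, 0.1528]
tool_rot: [-0.479, 1.517, 0.478]
force: [-0.9, -1.4, 6.3]
gripper_width: 0.039
```

>>> carry_out(
  translation=[
    [0,0,0],
    [0,0,0],
    [0,0,0],
    [0,0,0],
    [0,0,0],
  ],
  twist=[-6.5,-6.5,-6.5,-6.5,-6.5],
  gripper=[1,1,1,1,1],
)

```text
time: 4.88
position: [0.5353, 0.2345, 0.1529]
tool_rot: [-0.916, 1.369, 0.914]
force: [-1.3, -0.8, 4.3]
gripper_width: 0.039
```

>>> carry_out(
  translation=[
    [0,0,0],
    [0,0,0],
    [0,0,0],
    [0,0,0],
    [0,0,0],
  ],
  twist=[-6.5,-6,0,0,0],
  gripper=[1,1,1,1,1],
)

```text
time: 5.3
position: [0.5356, 0.2347, 0.1528]
tool_rot: [-1.075, 1.288, 1.073]
force: [-0.6, -0.5, 5.4]
gripper_width: 0.0389
```

```bash
python3 - <<'E'
from h import *
status(); i={n:robot.camera(n) for n in("scene","top")}
crop("scene",190,300,120,240,5,"pics/s4.png",i["scene"])
crop("top",185,245,165,222,10,"pics/t4.png",i["top"])
E
```

```text
t 5.30 pos [535.6 234.7 152.8] psi 79.6 tilt 0.10 F [-0.6 -0.5  5.4] Mz 0.07 w 38.9 q6 -67
```

View pics/t4.png

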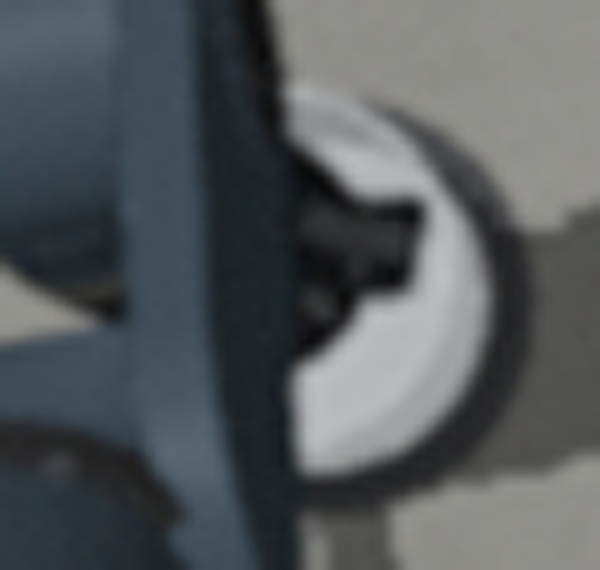

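```bash
python3 - <<'E'
from h import *
p=back("top",[[185+32-.45,165+30.3-.45]],.132)[0]-[.535,.2345,0]; print(p,np.degrees(np.arctan2(p[1],p[0])))
E
```

```text
[-0.01483969 -0.0222221   0.132     ] -123.73458895014276
```

>>> carry_out(
  translation=[
    [-3,0,0],
    [-3,0,0],
    [0,0,0],
  ],
  twist=[0,0,0],
  gripper=[1,1,1],
)

```text
time: 5.65
position: [0.5348, 0.2347, 0.1583]
tool_rot: [-1.075, 1.29, 1.075]
force: [0.1, 0.3, -0.7]
gripper_width: 0.0389
```

>>> carry_out(
  translation=[
    [-8,0,0],
    [-15,0,0],
    [-20,0,0],
    [-20,0,0],
    [0,0,0],
  ],
  twist=[0,0,0,0,0],
  gripper=[1,1,1,1,1],
)

```text
time: 6.07
position: [0.5372, 0.2353, 0.2254]
tool_rot: [-1.077, 1.282, 1.071]
force: [0.2, 0.5, 0.2]
gripper_width: 0.0388
```

```bash
python3 - <<'E'
from h import *
status(); i={n:robot.camera(n) for n in("scene","top")}
crop("scene",190,300,90,240,4,"pics/s5.png",i["scene"])
np.set_printoptions(precision=3,suppress=True)
print(back("top",[[165,150],[180,150],[147,183],[216,194]],0.0),back("top",[[132,208]],0.06),back("top",[[173,95]],0.06))
plan([.64,.36,.21])
E
```

```text
t 6.07 pos [537.2 235.3 225.4] psi 79.7 tilt 0.44 F [0.2 0.5 0.2] Mz 0.03 w 38.8 q6 -67
[[0.676 0.402 0.   ]
 [0.677 0.354 0.   ]
 [0.571 0.454 0.   ]
 [0.538 0.237 0.   ]] [[0.487 0.476 0.06 ]] [[0.833 0.365 0.06 ]]
n 5 twist each 0.0
[[2.0, -16.0, 28.0], [3.0, -16.0, 29.0], [2.0, -16.0, 28.0], [3.0, -16.0, 29.0], [2.2, -16.7, 28.0]]
```

View pics/s5.png

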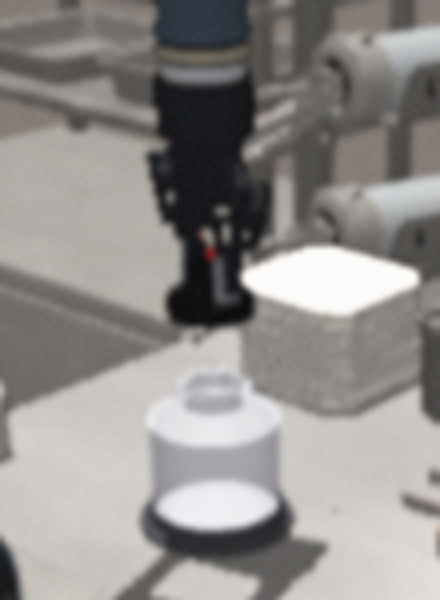

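>>> carry_out(
  translation=[
    [2,-15,29],
    [3,-15,29],
    [2,-15,29],
    [3,-15,29],
    [2,-15,28],
  ],
  twist=[0,0,0,0,0],
  gripper=[1,1,1,1,1],
)

```text
time: 6.58
position: [0.6341, 0.3638, 0.2068]
tool_rot: [-1.075, 1.293, 1.077]
force: [-0.2, -0.3, -0.4]
gripper_width: 0.0389
```

>>> carry_out(
  translation=[
    [32,0,0],
    [32,0,0],
    [32,0,0],
    [32,0,0],
    [25,0,0],
  ],
  twist=[0,0,0,0,0],
  gripper=[1,1,1,1,1],
)

```text
time: 7.0
position: [0.6318, 0.3619, 0.0512]
tool_rot: [-1.075, 1.296, 1.078]
force: [-1.3, -0.3, -1.3]
gripper_width: 0.0387
```

>>> carry_out(
  translation=[
    [8,0,0],
    [0,0,0],
    [0,0,0],
  ],
  twist=[0,0,0],
  gripper=[1,1,1],
)

```text
time: 7.25
position: [0.6344, 0.3628, 0.0478]
tool_rot: [-1.075, 1.29, 1.076]
force: [0.6, 0.1, 0.6]
gripper_width: 0.0387
```

```bash
python3 - <<'E'
from h import *
status()
E
```

```text
t 7.25 pos [634.4 362.8  47.8] psi 79.7 tilt 0.06 F [0.6 0.1 0.6] Mz 0.02 w 38.7 q6 -59
```

>>> carry_out(
  translation=[
    [4,0,0],
    [3,0,0],
    [1,0,0],
    [0,0,0],
  ],
  twist=[0,0,0,0],
  gripper=[1,1,1,1],
)

```text
time: 7.58
position: [0.6349, 0.363, 0.0413]
tool_rot: [-1.076, 1.288, 1.075]
force: [-0.3, -0.1, -0.8]
gripper_width: 0.0388
```

```bash
python3 - <<'E'
from h import *
status()
E
```

```text
t 7.58 pos [634.9 363.   41.3] psi 79.7 tilt 0.07 F [-0.3 -0.1 -0.8] Mz -0.01 w 38.8 q6 -59
```

>>> carry_out(
  translation=[
    [1.5,0,0],
    [1,0,0],
    [0,0,0],
  ],
  twist=[0,0,0],
  gripper=[1,1,1],
)

```text
time: 7.83
position: [0.6349, 0.3631, 0.0391]
tool_rot: [-1.076, 1.288, 1.075]
force: [-0.9, -0.0, 3.4]
gripper_width: 0.039
```

>>> carry_out(
  translation=[
    [0,0,0],
    [0,0,0],
    [0,0,0],
    [0,0,0],
  ],
  twist=[0,0,0,0],
  gripper=[0.3,0.3,0.3,0.3],
)

```text
time: 8.17
position: [0.6345, 0.3629, 0.0376]
tool_rot: [-1.075, 1.289, 1.076]
force: [-0.1, 0.7, -0.0]
gripper_width: 0.0601
```

>>> carry_out(
  translation=[
    [-30,0,0],
    [-38,0,0],
    [-38,0,0],
    [-38,0,0],
    [0,0,0],
  ],
  twist=[0,0,0,0,0],
  gripper=[0.3,0.3,0.3,0.3,0.3],
)

```text
time: 8.58
position: [0.6395, 0.365, 0.1918]
tool_rot: [-1.078, 1.272, 1.068]
force: [1.4, 1.0, 2.0]
gripper_width: 0.0601
```

```bash
python3 - <<'E'
from h import *
status(); plan([.5,-.07,.19],10)
E
```

```text
t 8.58 pos [639.5 365.  191.8] psi 79.7 tilt 1.01 F [1.4 1.  2. ] Mz -0.00 w 60.1 q6 -59
n 13 twist each 5.4
[[-0.0, 5.0, -35.0], [-0.0, 1.0, -35.0], [-0.0, -2.0, -35.0], [-0.0, -5.0, -35.0], [-0.0, -9.0, -34.0]]
[[-0.0, -12.0, -33.0], [-0.0, -15.0, -32.0], [-1.0, -18.0, -30.0], [-0.0, -20.0, -29.0], [-1.0, -23.0, -27.0]]
[[-0.0, -25.0, -24.0], [-1.0, -27.0, -22.0], [-0.3, -29.6, -19.1]]
```

```bash
cat >> h.py <<'E'
from scipy import ndimage
def noz(im,show=False):
    "nozzles in tray from top image: fit each dark blob"
    u0,u1,v0,v1=318,412,168,226
    g=im[v0:v1,u0:u1].mean(2); 
    bg=ndimage.median_filter(g,size=25); m=(bg-g)>25
    m[:4]=0;m[-4:]=0;m[:,:5]=0;m[:,-6:]=0
    L,n=ndimage.label(m); out=[]
    for i in range(1,n+1):
        a=(L==i).sum()
        if a<20: continue
        c=ndimage.center_of_mass(L==i); p0=back("top",[[c[1]+u0,c[0]+v0]],.03)[0]; p0[2]=.026
        p,f=fit({"top":im},NOZ,p0,dict(top=95),dict(top=165),pad=4)
        print("area",a,"px",np.round([c[1]+u0,c[0]+v0],1),"fit",np.round(p[:2]*1e3,1),"cost %.2f"%f); out.append(p)
    return out
E
python3 - <<'E'
from h import *
im=robot.camera("top"); cv2.imwrite("pics/top6.png",im); noz(im)
crop("top",185,245,165,222,10,"pics/t6.png",im)
p=fit({"top":im},LID,[.635,.363,0],dict(top=40),dict(top=130)); print(p)
E
```

```text
area 65 px [337.2 184.1] fit [ 571.1 -138.9] cost 0.74
area 68 px [388.8 185. ] fit [ 568.7 -296.4] cost 0.60
area 63 px [337.2 208. ] fit [ 497.4 -138.4] cost 0.86
area 64 px [362.2 207.3] fit [ 498.5 -214.2] cost 0.82
area 73 px [386.7 208.3] fit [ 496.4 -287.9] cost 0.66
(array([0.63386798, 0.36081231, 0.        ]), np.float64(0.38469505929211895))
```

View pics/t6.png

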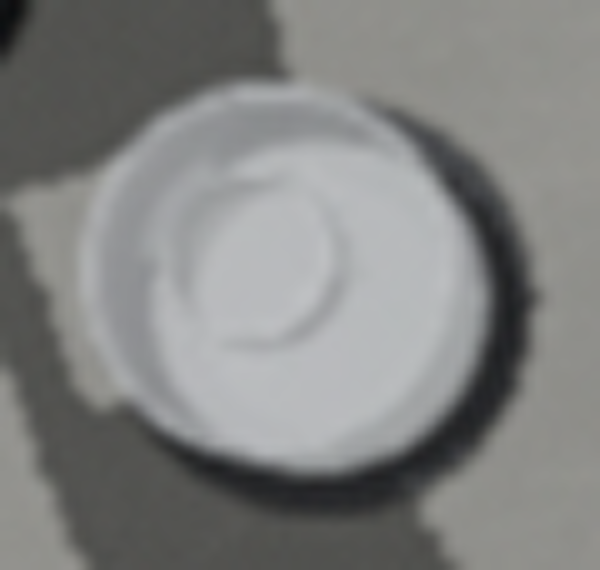

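View pics/top6.png

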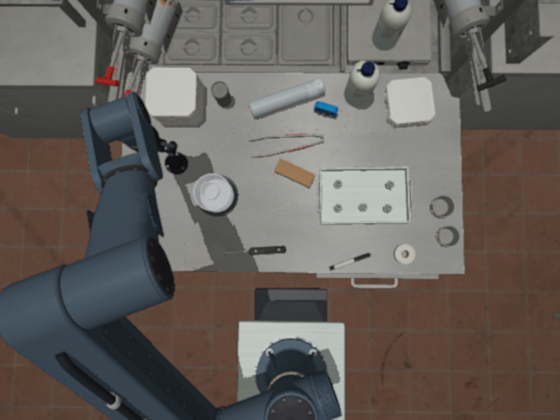

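```bash
python3 - <<'E'
from h import *
status(); plan([.571,-.139,.12],80,step=40)
E
```

```text
t 8.63 pos [637.8 364.3 188.2] psi 79.7 tilt 0.70 F [ 0.5  0.1 -0.1] Mz -0.03 w 59.8 q6 -59
n 13 twist each -0.0
[[5.0, -2.0, -39.0], [5.0, -2.0, -39.0], [5.0, -2.0, -39.0], [5.0, -2.0, -39.0], [5.0, -2.0, -39.0]]
[[5.0, -2.0, -39.0], [5.0, -2.0, -39.0], [5.0, -2.0, -39.0], [5.0, -1.0, -39.0], [5.0, -2.0, -39.0]]
[[5.0, -1.0, -39.0], [5.0, -2.0, -39.0], [5.2, -1.1, -39.5]]
```

>>> carry_out(
  translation=[
    [0,-2,-39],
    [0,-2,-39],
    [0,-2,-39],
    [0,-2,-39],
    [5,-2,-39],
  ],
  twist=[0,0,0,0,0],
  gripper=[0.4,0.4,0.4,0.4,0.4],
)

```text
time: 9.05
position: [0.6087, 0.1678, 0.1763]
tool_rot: [-1.076, 1.289, 1.076]
force: [0.1, -0.7, 0.9]
gripper_width: 0.0514
```

>>> carry_out(
  translation=[
    [5,-2,-39],
    [10,-2,-39],
    [10,-2,-39],
    [10,-2,-39],
    [10,-2,-39],
  ],
  twist=[0,0,0,0,0],
  gripper=[0.4,0.4,0.4,0.4,0.4],
)

```text
time: 9.47
position: [0.583, -0.0259, 0.1304]
tool_rot: [-1.074, 1.29, 1.077]
force: [0.6, -0.9, 0.1]
gripper_width: 0.051
```

>>> carry_out(
  translation=[
    [10,-2,-39],
    [5,-2,-39],
    [0,-2,-36],
    [0,0,0],
    [0,0,0],
  ],
  twist=[0,0,0,0,0],
  gripper=[0.4,0.4,0.4,0.4,0.4],
)

```text
time: 9.88
position: [0.5689, -0.1397, 0.1156]
tool_rot: [-1.071, 1.292, 1.074]
force: [-0.8, 1.5, 0.2]
gripper_width: 0.0514
```

>>> carry_out(
  translation=[
    [0,0,0],
    [0,0,0],
  ],
  twist=[0,0],
  gripper=[0.4,0.4],
)

```text
time: 10.05
position: [0.5693, -0.1362, 0.1163]
tool_rot: [-1.075, 1.289, 1.078]
force: [0.0, 0.0, 0.4]
gripper_width: 0.0508
```

```bash
python3 - <<'E'
from h import *
status(); plan([.571,-.139,.07],80,step=25)
E
```

```text
t 10.05 pos [ 569.3 -136.2  116.3] psi 79.7 tilt 0.10 F [0.  0.  0.4] Mz -0.02 w 50.8 q6 -104
n 2 twist each -0.1
[[23.0, -1.0, -1.0], [23.3, -1.2, -1.5]]
```

>>> carry_out(
  translation=[
    [25,-1.1,-1.3],
    [25,-1.1,-1.2],
    [20,0,0],
    [10,0,0],
    [0,0,0],
  ],
  twist=[0,0,0,0,0],
  gripper=[0.4,0.4,0.4,0.4,0.4],
)

```text
time: 10.47
position: [0.5701, -0.1382, 0.0346]
tool_rot: [-1.073, 1.29, 1.081]
force: [-0.2, -0.1, 1.0]
gripper_width: 0.0512
```

>>> carry_out(
  translation=[
    [0,0,0],
    [0,0,0],
    [0,0,0],
    [0,0,0],
    [0,0,0],
  ],
  twist=[0,0,0,0,0],
  gripper=[1,1,1,1,1],
)

```text
time: 10.88
position: [0.5724, -0.1406, 0.0381]
tool_rot: [-1.077, 1.288, 1.073]
force: [0.7, 1.5, 5.4]
gripper_width: 0.025
```

```bash
python3 - <<'E'
from h import *
status(); crop("scene",290,440,190,310,5,"pics/s7.png")
E
```

```text
t 10.88 pos [ 572.4 -140.6   38.1] psi 79.7 tilt 0.15 F [0.7 1.5 5.4] Mz 0.05 w 25.0 q6 -104
```

View pics/s7.png

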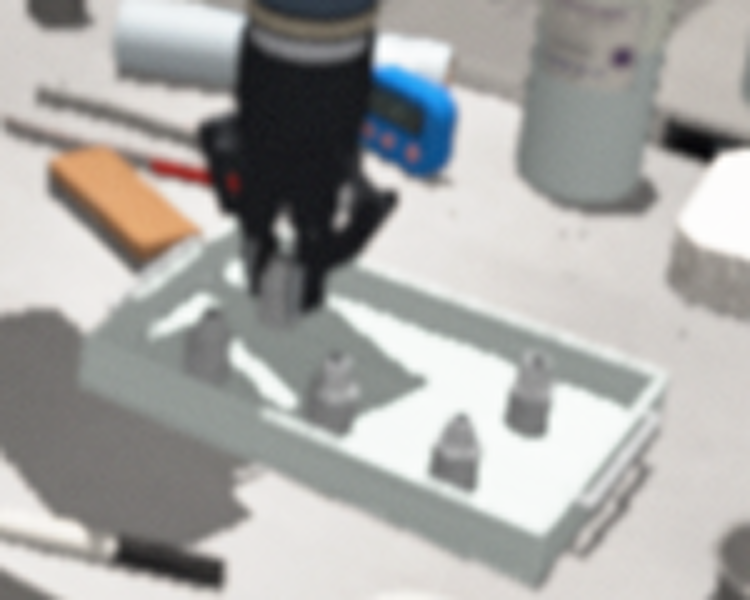

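>>> carry_out(
  translation=[
    [-15,0,0],
    [-30,0,0],
    [-35,0,0],
    [-35,0,0],
    [-35,0,0],
  ],
  twist=[0,0,0,0,0],
  gripper=[1,1,1,1,1],
)

```text
time: 11.35
position: [0.5709, -0.1405, 0.1882]
tool_rot: [-1.075, 1.29, 1.076]
force: [-0.3, 0.2, 0.4]
gripper_width: 0.0251
```

```bash
python3 - <<'E'
from h import *
status(); plan([.5352,.2345,.19],80,step=40)
E
```

```text
t 11.35 pos [ 570.9 -140.5  188.2] psi 79.7 tilt 0.06 F [-0.3  0.2  0.4] Mz -0.01 w 25.1 q6 -104
n 10 twist each -0.0
[[-0.0, 10.0, 36.0], [-0.0, 10.0, 36.0], [-0.0, 10.0, 36.0], [-0.0, 10.0, 36.0], [-0.0, 10.0, 36.0]]
[[-0.0, 10.0, 37.0], [-0.0, 11.0, 36.0], [-1.0, 10.0, 37.0], [-0.0, 10.0, 36.0], [-0.7, 10.8, 36.6]]
```

>>> carry_out(
  translation=[
    [0,10,36],
    [0,10,36],
    [0,10,36],
    [0,10,36],
    [0,10,36],
  ],
  twist=[0,0,0,0,0],
  gripper=[1,1,1,1,1],
)

```text
time: 11.77
position: [0.554, 0.0468, 0.1871]
tool_rot: [-1.075, 1.289, 1.075]
force: [0.9, -0.3, 0.2]
gripper_width: 0.0253
```

>>> carry_out(
  translation=[
    [0,10,37],
    [0,11,36],
    [-1,10,37],
    [0,10,36],
    [0,11,36],
  ],
  twist=[0,0,0,0,0],
  gripper=[1,1,1,1,1],
)

```text
time: 12.18
position: [0.5356, 0.2355, 0.188]
tool_rot: [-1.076, 1.289, 1.075]
force: [1.9, -0.1, -0.5]
gripper_width: 0.025
```

>>> carry_out(
  translation=[
    [0,0,0],
    [0,0,0],
    [0,0,0],
    [0,0,0],
  ],
  twist=[0,0,0,0],
  gripper=[1,1,1,1],
)

```text
time: 12.52
position: [0.5361, 0.2327, 0.1877]
tool_rot: [-1.075, 1.29, 1.074]
force: [-0.4, -0.2, -0.9]
gripper_width: 0.0252
```

```bash
python3 - <<'E'
from h import *
status(); plan([.5352,.2345,.156],80,step=40)
i=robot.camera("scene"); crop("scene",190,300,90,240,4,"pics/s8.png",i)
E
```

```text
t 12.52 pos [536.1 232.7 187.7] psi 79.6 tilt 0.04 F [-0.4 -0.2 -0.9] Mz 0.04 w 25.2 q6 -67
n 1 twist each -0.4
[[31.7, 1.2, 1.6]]
```

View pics/s8.png

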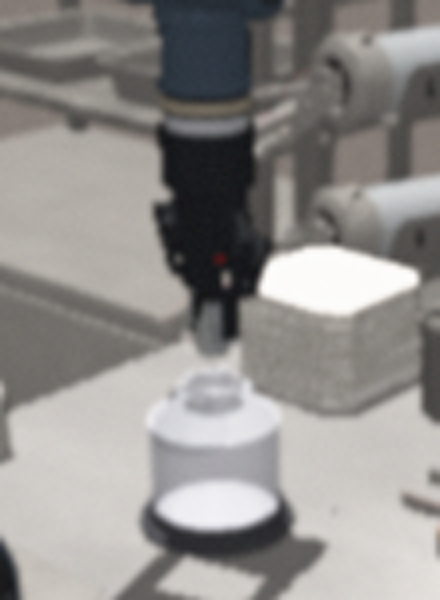

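>>> carry_out(
  translation=[
    [15,1,1.5],
    [15,0,0],
    [0,0,0],
    [0,0,0],
  ],
  twist=[0,0,0,0],
  gripper=[1,1,1,1],
)

```text
time: 12.9
position: [0.5351, 0.2342, 0.1572]
tool_rot: [-1.073, 1.292, 1.075]
force: [-0.3, -0.5, 0.4]
gripper_width: 0.0253
```

>>> carry_out(
  translation=[
    [0,0,0],
    [0,0,0],
    [0,0,0],
    [-15,0,0],
    [-25,0,0],
  ],
  twist=[0,0,0,0,0],
  gripper=[0.4,0.4,0.4,0.4,0.4],
)

```text
time: 13.32
position: [0.5337, 0.2351, 0.1964]
tool_rot: [-1.074, 1.294, 1.078]
force: [0.1, 0.7, -0.1]
gripper_width: 0.0515
```

```bash
python3 - <<'E'
from h import *
status(); plan([.4974,-.1384,.17],80,step=40)
i=robot.camera("scene"); crop("scene",190,300,90,240,4,"pics/s9.png",i)
im=robot.camera("top"); noz(im)
E
```

```text
t 13.32 pos [533.7 235.1 196.4] psi 79.7 tilt 0.32 F [ 0.1  0.7 -0.1] Mz -0.02 w 51.5 q6 -67
n 10 twist each -0.0
[[3.0, -3.0, -37.0], [3.0, -3.0, -37.0], [3.0, -3.0, -37.0], [3.0, -3.0, -38.0], [3.0, -3.0, -37.0]]
[[2.0, -3.0, -38.0], [3.0, -3.0, -37.0], [2.0, -3.0, -38.0], [3.0, -3.0, -37.0], [2.0, -3.8, -37.9]]
area 68 px [388.8 185. ] fit [ 568.7 -296.4] cost 0.57
area 63 px [337.2 208. ] fit [ 497.4 -138.4] cost 0.82
area 64 px [362.2 207.3] fit [ 498.5 -214.2] cost 0.78
area 73 px [386.7 208.3] fit [ 496.4 -287.9] cost 0.63
```

View pics/s9.png

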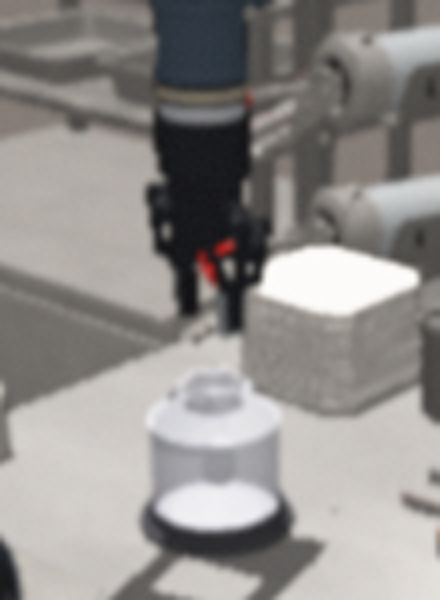

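>>> carry_out(
  translation=[
    [0,-3,-37],
    [0,-3,-37],
    [6,-3,-37],
    [9,-3,-38],
    [10,-3,-37],
  ],
  twist=[0,0,0,0,0],
  gripper=[0.4,0.4,0.4,0.4,0.4],
)

```text
time: 13.83
position: [0.5168, 0.0485, 0.1732]
tool_rot: [-1.077, 1.287, 1.075]
force: [0.9, -0.4, -0.2]
gripper_width: 0.0512
```

>>> carry_out(
  translation=[
    [10,-3,-37],
    [10,-3,-38],
    [10,-3,-38],
    [10,-3,-37],
    [10,-3,-38],
  ],
  twist=[0,0,0,0,0],
  gripper=[0.4,0.4,0.4,0.4,0.4],
)

```text
time: 14.25
position: [0.4975, -0.1394, 0.1225]
tool_rot: [-1.076, 1.289, 1.075]
force: [1.6, -0.5, -0.8]
gripper_width: 0.0511
```

>>> carry_out(
  translation=[
    [0,0,0],
    [0,0,0],
    [0,0,0],
    [0,0,0],
    [0,0,0],
  ],
  twist=[0,0,0,0,0],
  gripper=[0.4,0.4,0.4,0.4,0.4],
)

```text
time: 14.67
position: [0.4979, -0.1362, 0.1232]
tool_rot: [-1.077, 1.288, 1.077]
force: [-0.5, 0.4, -0.1]
gripper_width: 0.0511
```

```bash
python3 - <<'E'
from h import *
status(); plan([.4974,-.1388,.038],80,step=30)
crop("scene",290,440,190,310,5,"pics/s10.png")
E
```

```text
t 14.67 pos [ 497.9 -136.2  123.2] psi 79.8 tilt 0.01 F [-0.5  0.4 -0.1] Mz -0.07 w 51.1 q6 -108
n 3 twist each -0.1
[[28.0, 0.0, -1.0], [29.0, 0.0, -1.0], [28.2, 0.1, -0.7]]
```

View pics/s10.png

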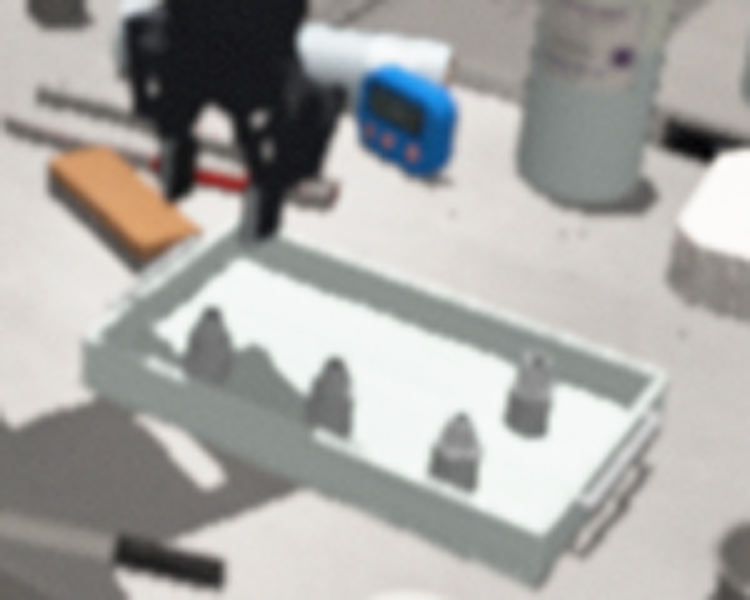

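>>> carry_out(
  translation=[
    [28,0,-1],
    [29,0,-1],
    [20,0,-0.7],
    [8,0,0],
    [0,0,0],
  ],
  twist=[0,0,0,0,0],
  gripper=[0.4,0.4,0.4,0.4,0.4],
)

```text
time: 15.13
position: [0.4965, -0.139, 0.0364]
tool_rot: [-1.074, 1.29, 1.08]
force: [-0.1, 0.1, -0.3]
gripper_width: 0.0511
```

>>> carry_out(
  translation=[
    [0,0,0],
    [0,0,0],
    [0,0,0],
    [0,0,0],
    [0,0,0],
  ],
  twist=[0,0,0,0,0],
  gripper=[1,1,1,1,1],
)

```text
time: 15.55
position: [0.4983, -0.1406, 0.0392]
tool_rot: [-1.077, 1.288, 1.073]
force: [-0.1, 1.3, 7.3]
gripper_width: 0.025
```

>>> carry_out(
  translation=[
    [-15,0,0],
    [-30,0,0],
    [-35,0,0],
    [-35,0,0],
    [-35,0,0],
  ],
  twist=[0,0,0,0,0],
  gripper=[1,1,1,1,1],
)

```text
time: 15.97
position: [0.4968, -0.1402, 0.1896]
tool_rot: [-1.075, 1.289, 1.076]
force: [0.3, -0.8, -0.6]
gripper_width: 0.0246
```

```bash
python3 - <<'E'
from h import *
status(); plan([.5352,.2345,.19],80,step=40)
E
```

```text
t 15.97 pos [ 496.8 -140.2  189.6] psi 79.7 tilt 0.01 F [ 0.3 -0.8 -0.6] Mz 0.08 w 24.6 q6 -108
n 10 twist each -0.0
[[-0.0, 3.0, 38.0], [-0.0, 3.0, 38.0], [-0.0, 3.0, 37.0], [-0.0, 3.0, 38.0], [-0.0, 3.0, 37.0]]
[[-0.0, 3.0, 38.0], [-0.0, 3.0, 37.0], [-0.0, 3.0, 38.0], [-0.0, 2.0, 37.0], [-0.4, 2.8, 37.6]]
```

>>> carry_out(
  translation=[
    [0,3,38],
    [0,3,38],
    [0,3,37],
    [0,3,38],
    [0,3,38],
  ],
  twist=[0,0,0,0,0],
  gripper=[1,1,1,1,1],
)

```text
time: 16.38
position: [0.5162, 0.0497, 0.1885]
tool_rot: [-1.075, 1.289, 1.074]
force: [0.9, -0.7, -0.0]
gripper_width: 0.025
```

>>> carry_out(
  translation=[
    [0,3,38],
    [0,3,38],
    [0,3,38],
    [0,2,37],
    [0,3,38],
  ],
  twist=[0,0,0,0,0],
  gripper=[1,1,1,1,1],
)

```text
time: 16.8
position: [0.5363, 0.2384, 0.1882]
tool_rot: [-1.076, 1.289, 1.075]
force: [0.7, 0.6, -1.1]
gripper_width: 0.0251
```

>>> carry_out(
  translation=[
    [0,0,0],
    [0,0,0],
    [0,0,0],
    [0,0,0],
  ],
  twist=[0,0,0,0],
  gripper=[1,1,1,1],
)

```text
time: 17.13
position: [0.5362, 0.2355, 0.1878]
tool_rot: [-1.075, 1.29, 1.075]
force: [0.0, -0.2, -0.0]
gripper_width: 0.0251
```

```bash
python3 - <<'E'
from h import *
status(); plan([.5352,.2345,.157],80,step=40)
i=robot.camera("scene"); crop("scene",190,300,90,240,4,"pics/s11.png",i)
E
```

```text
t 17.13 pos [536.2 235.5 187.8] psi 79.6 tilt 0.05 F [ 0.  -0.2 -0. ] Mz -0.01 w 25.1 q6 -67
n 1 twist each -0.4
[[30.8, 0.8, -1.1]]
```

View pics/s11.png

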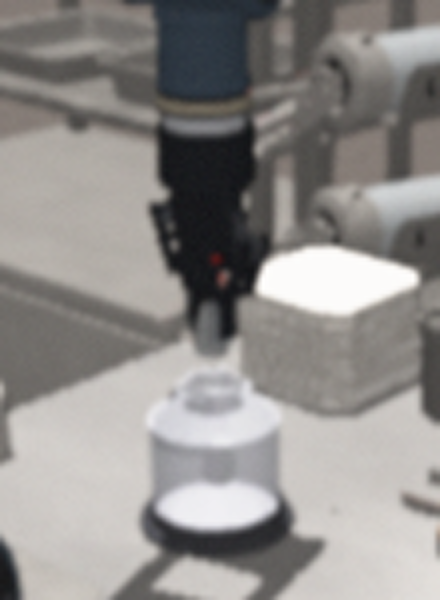

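```bash
python3 - <<'E'
from h import *
for z in (.01,.03,.05,.07): print(z,(proj("scene",[[.535,.235,z]])-[190,90])*4)
crop("scene",220,270,160,230,8,"pics/s12.png")
E
```

```text
0.01 [[214.28818773 507.72885773]]
0.03 [[213.59749663 486.87594027]]
0.05 [[212.89701391 465.72740005]]
0.07 [[212.18652985 444.27690584]]
```

View pics/s12.png

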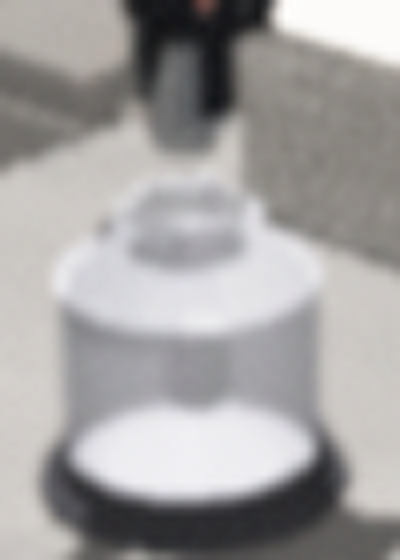

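>>> carry_out(
  translation=[
    [15,1,-1],
    [15,0,0],
    [0,0,0],
    [0,0,0],
  ],
  twist=[0,0,0,0],
  gripper=[1,1,1,1],
)

```text
time: 17.57
position: [0.535, 0.2347, 0.1573]
tool_rot: [-1.074, 1.292, 1.075]
force: [-0.1, 0.8, -0.3]
gripper_width: 0.0249
```

>>> carry_out(
  translation=[
    [0,0,0],
    [0,0,0],
    [0,0,0],
    [-15,0,0],
    [-25,0,0],
  ],
  twist=[0,0,0,0,0],
  gripper=[0.4,0.4,0.4,0.4,0.4],
)

```text
time: 17.98
position: [0.5337, 0.2355, 0.1963]
tool_rot: [-1.074, 1.294, 1.078]
force: [1.3, 0.9, 0.3]
gripper_width: 0.0516
```

```bash
python3 - <<'E'
from h import *
status()
i=robot.camera("scene"); crop("scene",220,270,160,230,8,"pics/s13.png",i)
im=robot.camera("top"); noz(im);  plan([.4985,-.2142,.13],80,step=40)
E
```

```text
t 17.98 pos [533.7 235.5 196.3] psi 79.7 tilt 0.32 F [1.3 0.9 0.3] Mz -0.02 w 51.6 q6 -67
area 68 px [388.8 185. ] fit [ 568.7 -296.4] cost 0.57
area 64 px [362.2 207.3] fit [ 498.5 -214.2] cost 0.78
area 73 px [386.7 208.3] fit [ 496.4 -287.9] cost 0.63
n 12 twist each -0.0
[[6.0, -3.0, -38.0], [6.0, -3.0, -38.0], [6.0, -4.0, -37.0], [6.0, -3.0, -38.0], [6.0, -4.0, -37.0]]
[[6.0, -3.0, -38.0], [6.0, -4.0, -37.0], [6.0, -3.0, -38.0], [6.0, -3.0, -37.0], [6.0, -4.0, -38.0]]
[[5.0, -3.0, -37.0], [5.7, -3.6, -38.0]]
```

View pics/s13.png

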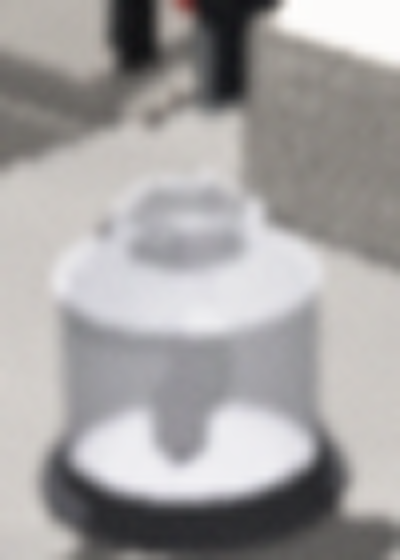

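Two nozzles inside the jar (second at crop (180,430)). Next: nozzle at (498.5, −214.2).

>>> carry_out(
  translation=[
    [0,-3,-38],
    [0,-4,-38],
    [6,-3,-38],
    [8,-4,-38],
    [8,-3,-38],
  ],
  twist=[0,0,0,0,0],
  gripper=[0.4,0.4,0.4,0.4,0.4],
)

```text
time: 18.5
position: [0.5181, 0.0445, 0.176]
tool_rot: [-1.077, 1.287, 1.075]
force: [0.4, -0.4, -0.2]
gripper_width: 0.0515
```

>>> carry_out(
  translation=[
    [10,-4,-38],
    [10,-3,-38],
    [10,-4,-38],
    [10,-3,-38],
    [10,-4,-38],
  ],
  twist=[0,0,0,0,0],
  gripper=[0.4,0.4,0.4,0.4,0.4],
)

```text
time: 18.92
position: [0.5012, -0.146, 0.1255]
tool_rot: [-1.076, 1.289, 1.075]
force: [0.7, 0.9, 0.8]
gripper_width: 0.0512
```

>>> carry_out(
  translation=[
    [0,-4,-37],
    [0,-3,-35],
    [0,0,0],
    [0,0,0],
    [0,0,0],
  ],
  twist=[0,0,0,0,0],
  gripper=[0.4,0.4,0.4,0.4,0.4],
)

```text
time: 19.33
position: [0.4952, -0.2159, 0.1257]
tool_rot: [-1.074, 1.289, 1.076]
force: [0.3, -0.2, -0.8]
gripper_width: 0.0512
```

>>> carry_out(
  translation=[
    [0,0,0],
    [0,0,0],
  ],
  twist=[0,0],
  gripper=[0.4,0.4],
)

```text
time: 19.5
position: [0.4956, -0.2146, 0.1258]
tool_rot: [-1.076, 1.288, 1.078]
force: [0.0, 0.5, -0.2]
gripper_width: 0.0512
```

```bash
python3 - <<'E'
from h import *
status(); plan([.4985,-.2148,.038],80,step=30)
crop("scene",290,440,190,310,5,"pics/s14.png")
E
```

```text
t 19.50 pos [ 495.6 -214.6  125.8] psi 79.8 tilt 0.05 F [ 0.   0.5 -0.2] Mz 0.03 w 51.2 q6 -115
n 3 twist each -0.1
[[29.0, -1.0, 0.0], [29.0, -1.0, 0.0], [29.8, -0.9, 0.3]]
```

View pics/s14.png

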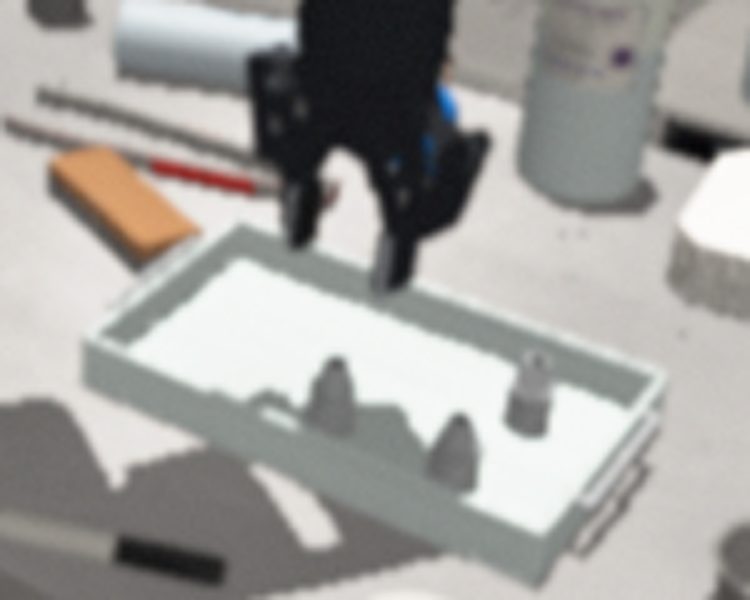

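>>> carry_out(
  translation=[
    [29,-1,0],
    [29,-1,0],
    [20,-1,0],
    [10,0,0],
    [0,0,0],
  ],
  twist=[0,0,0,0,0],
  gripper=[0.4,0.4,0.4,0.4,0.4],
)

```text
time: 19.97
position: [0.4976, -0.2152, 0.0359]
tool_rot: [-1.073, 1.29, 1.08]
force: [0.1, 0.5, -0.1]
gripper_width: 0.0514
```

>>> carry_out(
  translation=[
    [0,0,0],
    [0,0,0],
    [0,0,0],
    [0,0,0],
    [0,0,0],
  ],
  twist=[0,0,0,0,0],
  gripper=[1,1,1,1,1],
)

```text
time: 20.38
position: [0.4994, -0.2172, 0.0392]
tool_rot: [-1.077, 1.288, 1.073]
force: [0.3, 0.6, 5.4]
gripper_width: 0.025
```

>>> carry_out(
  translation=[
    [-15,0,0],
    [-30,0,0],
    [-35,0,0],
    [-35,0,0],
    [-35,0,0],
  ],
  twist=[0,0,0,0,0],
  gripper=[1,1,1,1,1],
)

```text
time: 20.8
position: [0.4982, -0.2167, 0.1894]
tool_rot: [-1.075, 1.289, 1.076]
force: [-0.1, -0.2, -0.4]
gripper_width: 0.0249
```

```bash
python3 - <<'E'
from h import *
status(); plan([.5352,.2345,.19],80,step=40)
E
```

```text
t 20.80 pos [ 498.2 -216.7  189.4] psi 79.7 tilt 0.03 F [-0.1 -0.2 -0.4] Mz -0.01 w 24.9 q6 -115
n 12 twist each -0.0
[[-0.0, 4.0, 38.0], [-0.0, 4.0, 37.0], [-0.0, 4.0, 38.0], [-0.0, 4.0, 37.0], [-0.0, 4.0, 38.0]]
[[-0.0, 4.0, 37.0], [-0.0, 3.0, 38.0], [-0.0, 3.0, 38.0], [-0.0, 4.0, 37.0], [-0.0, 3.0, 38.0]]
[[-0.0, 3.0, 37.0], [-0.5, 3.9, 37.5]]
```

>>> carry_out(
  translation=[
    [0,4,38],
    [0,4,38],
    [0,4,37],
    [0,4,38],
    [0,4,37],
  ],
  twist=[0,0,0,0,0],
  gripper=[1,1,1,1,1],
)

```text
time: 21.22
position: [0.5123, -0.0268, 0.1883]
tool_rot: [-1.075, 1.289, 1.074]
force: [-0.3, 0.4, -0.5]
gripper_width: 0.0253
```

>>> carry_out(
  translation=[
    [0,4,38],
    [0,4,38],
    [0,3,38],
    [0,3,37],
    [0,4,38],
  ],
  twist=[0,0,0,0,0],
  gripper=[1,1,1,1,1],
)

```text
time: 21.63
position: [0.5287, 0.1626, 0.1882]
tool_rot: [-1.076, 1.289, 1.075]
force: [1.4, -0.9, -0.3]
gripper_width: 0.025
```

>>> carry_out(
  translation=[
    [0,3,38],
    [0,3,37],
    [0,0,0],
    [0,0,0],
    [0,0,0],
  ],
  twist=[0,0,0,0,0],
  gripper=[1,1,1,1,1],
)

```text
time: 22.05
position: [0.5358, 0.2354, 0.1877]
tool_rot: [-1.076, 1.29, 1.076]
force: [0.1, 0.3, -0.5]
gripper_width: 0.0252
```

>>> carry_out(
  translation=[
    [0,0,0],
    [0,0,0],
  ],
  twist=[0,0],
  gripper=[1,1],
)

```text
time: 22.22
position: [0.5363, 0.2342, 0.1878]
tool_rot: [-1.074, 1.291, 1.074]
force: [-0.3, -0.0, 0.6]
gripper_width: 0.0252
```

```bash
python3 - <<'E'
from h import *
status(); plan([.5352,.2345,.157],80,step=40)
i=robot.camera("scene"); crop("scene",220,270,140,230,6,"pics/s15.png",i)
E
```

```text
t 22.22 pos [536.3 234.2 187.8] psi 79.6 tilt 0.04 F [-0.3 -0.   0.6] Mz 0.01 w 25.2 q6 -67
n 1 twist each -0.4
[[30.8, 1.1, 0.1]]
```

View pics/s15.png

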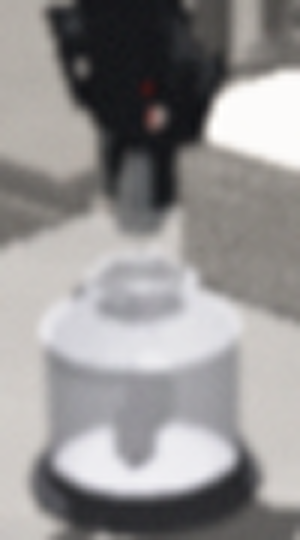

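>>> carry_out(
  translation=[
    [15,1,0],
    [15,0,0],
    [0,0,0],
    [0,0,0],
  ],
  twist=[0,0,0,0],
  gripper=[1,1,1,1],
)

```text
time: 22.6
position: [0.535, 0.2349, 0.1573]
tool_rot: [-1.074, 1.292, 1.075]
force: [0.4, 0.2, -0.4]
gripper_width: 0.0252
```

>>> carry_out(
  translation=[
    [0,0,0],
    [0,0,0],
    [0,0,0],
    [-15,0,0],
    [-25,0,0],
  ],
  twist=[0,0,0,0,0],
  gripper=[0.4,0.4,0.4,0.4,0.4],
)

```text
time: 23.02
position: [0.5337, 0.2355, 0.1964]
tool_rot: [-1.074, 1.294, 1.078]
force: [0.5, -0.4, 0.5]
gripper_width: 0.0514
```

```bash
python3 - <<'E'
from h import *
status()
i=robot.camera("scene"); crop("scene",220,270,160,230,8,"pics/s16.png",i)
im=robot.camera("top"); noz(im);  plan([.4964,-.2882,.125],80,step=40)
E
```

```text
t 23.02 pos [533.7 235.5 196.4] psi 79.7 tilt 0.32 F [ 0.5 -0.4  0.5] Mz -0.01 w 51.4 q6 -67
area 69 px [388.9 184.9] fit [ 568.4 -296. ] cost 0.57
area 72 px [386.7 208.3] fit [ 496.4 -288.3] cost 0.63
n 14 twist each -0.0
[[5.0, -4.0, -37.0], [5.0, -4.0, -37.0], [5.0, -4.0, -38.0], [5.0, -4.0, -37.0], [6.0, -4.0, -38.0]]
[[5.0, -4.0, -37.0], [6.0, -4.0, -38.0], [5.0, -3.0, -37.0], [6.0, -4.0, -38.0], [5.0, -3.0, -37.0]]
[[6.0, -4.0, -38.0], [5.0, -3.0, -37.0], [6.0, -3.0, -38.0], [5.5, -3.7, -37.2]]
```

View pics/s16.png

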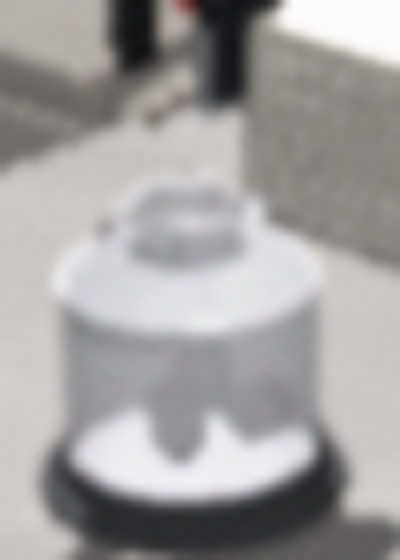

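>>> carry_out(
  translation=[
    [0,-4,-37],
    [0,-4,-37],
    [5,-4,-37],
    [5,-4,-37],
    [6,-4,-37],
  ],
  twist=[0,0,0,0,0],
  gripper=[0.4,0.4,0.4,0.4,0.4],
)

```text
time: 23.53
position: [0.5218, 0.049, 0.1821]
tool_rot: [-1.077, 1.288, 1.075]
force: [0.5, -0.5, -0.3]
gripper_width: 0.0512
```

>>> carry_out(
  translation=[
    [6,-4,-37],
    [6,-4,-38],
    [6,-4,-37],
    [6,-4,-38],
    [6,-4,-37],
  ],
  twist=[0,0,0,0,0],
  gripper=[0.4,0.4,0.4,0.4,0.4],
)

```text
time: 23.95
position: [0.5077, -0.1391, 0.1516]
tool_rot: [-1.076, 1.289, 1.075]
force: [0.7, 0.3, 0.5]
gripper_width: 0.0513
```

>>> carry_out(
  translation=[
    [6,-4,-38],
    [6,-4,-37],
    [6,-4,-38],
    [6,-3,-37],
    [0,0,0],
  ],
  twist=[0,0,0,0,0],
  gripper=[0.4,0.4,0.4,0.4,0.4],
)

```text
time: 24.37
position: [0.4964, -0.2953, 0.1273]
tool_rot: [-1.077, 1.292, 1.066]
force: [1.0, 0.8, 0.7]
gripper_width: 0.0512
```

>>> carry_out(
  translation=[
    [0,0,0],
    [0,0,0],
    [0,0,0],
    [0,0,0],
  ],
  twist=[0,0,0,0],
  gripper=[0.4,0.4,0.4,0.4],
)

```text
time: 24.7
position: [0.496, -0.2858, 0.128]
tool_rot: [-1.076, 1.288, 1.078]
force: [0.4, 0.0, 0.4]
gripper_width: 0.0511
```

```bash
python3 - <<'E'
from h import *
status(); plan([.4964,-.2887,.038],80,step=30)
crop("scene",290,440,190,310,5,"pics/s17.png")
E
```

```text
t 24.70 pos [ 496.  -285.8  128. ] psi 79.8 tilt 0.04 F [0.4 0.  0.4] Mz -0.02 w 51.1 q6 -121
n 4 twist each -0.1
[[23.0, -0.0, -1.0], [22.0, -0.0, -1.0], [23.0, -0.0, -0.0], [22.0, -0.9, -0.9]]
```

View pics/s17.png

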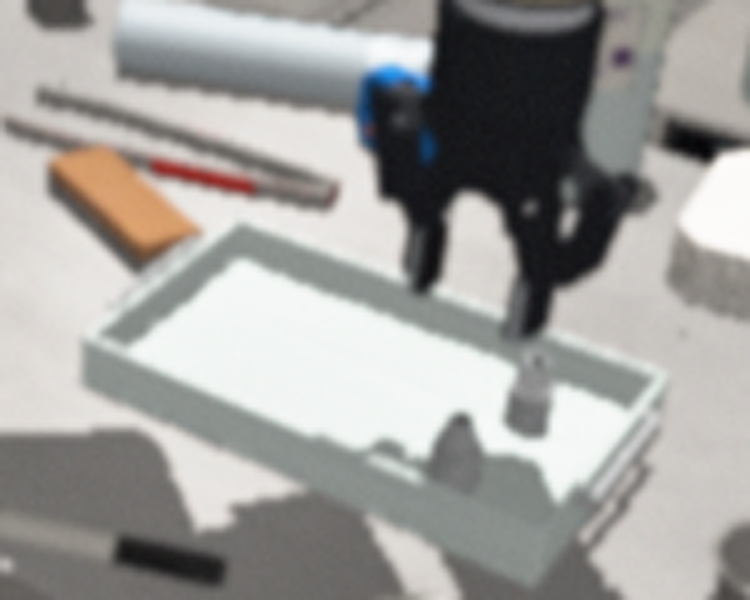

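>>> carry_out(
  translation=[
    [29,0,-1.5],
    [29,0,-1.5],
    [22,0,0],
    [10,0,0],
    [0,0,0],
  ],
  twist=[0,0,0,0,0],
  gripper=[0.4,0.4,0.4,0.4,0.4],
)

```text
time: 25.17
position: [0.4944, -0.2885, 0.0358]
tool_rot: [-1.072, 1.289, 1.081]
force: [-0.9, -0.1, 0.3]
gripper_width: 0.0511
```

>>> carry_out(
  translation=[
    [0,0,0],
    [0,0,0],
    [0,0,0],
    [0,0,0],
    [0,0,0],
  ],
  twist=[0,0,0,0,0],
  gripper=[1,1,1,1,1],
)

```text
time: 25.58
position: [0.4963, -0.291, 0.0393]
tool_rot: [-1.078, 1.288, 1.073]
force: [-0.1, 1.0, 6.7]
gripper_width: 0.0248
```

>>> carry_out(
  translation=[
    [-15,0,0],
    [-30,0,0],
    [-35,0,0],
    [-35,0,0],
    [-35,0,0],
  ],
  twist=[0,0,0,0,0],
  gripper=[1,1,1,1,1],
)

```text
time: 26.0
position: [0.4949, -0.2902, 0.1894]
tool_rot: [-1.075, 1.289, 1.076]
force: [1.1, -0.0, 0.9]
gripper_width: 0.0251
```

```bash
python3 - <<'E'
from h import *
status(); plan([.5352,.2345,.19],80,step=40)
E
```

```text
t 26.00 pos [ 494.9 -290.2  189.4] psi 79.7 tilt 0.03 F [ 1.1 -0.   0.9] Mz -0.00 w 25.1 q6 -121
n 14 twist each -0.0
[[-0.0, 4.0, 37.0], [-0.0, 4.0, 37.0], [-0.0, 4.0, 37.0], [-0.0, 4.0, 37.0], [-0.0, 4.0, 38.0]]
[[-0.0, 4.0, 37.0], [-0.0, 4.0, 38.0], [-0.0, 4.0, 37.0], [-0.0, 4.0, 38.0], [-0.0, 4.0, 37.0]]
[[-0.0, 4.0, 38.0], [-0.0, 3.0, 37.0], [-0.0, 3.0, 38.0], [-0.5, 3.9, 37.5]]
```

>>> carry_out(
  translation=[
    [0,4,37],
    [0,4,37],
    [0,4,37],
    [0,4,38],
    [0,4,38],
  ],
  twist=[0,0,0,0,0],
  gripper=[1,1,1,1,1],
)

```text
time: 26.42
position: [0.5089, -0.1015, 0.1883]
tool_rot: [-1.075, 1.289, 1.074]
force: [0.2, -0.2, -0.6]
gripper_width: 0.0246
```

>>> carry_out(
  translation=[
    [0,4,37],
    [0,4,38],
    [0,4,37],
    [0,4,38],
    [0,4,38],
  ],
  twist=[0,0,0,0,0],
  gripper=[1,1,1,1,1],
)

```text
time: 26.83
position: [0.523, 0.0874, 0.1882]
tool_rot: [-1.076, 1.289, 1.075]
force: [-0.1, -0.5, -0.7]
gripper_width: 0.0254
```

>>> carry_out(
  translation=[
    [0,4,38],
    [0,3,37],
    [0,3,38],
    [0,4,37],
    [0,0,0],
  ],
  twist=[0,0,0,0,0],
  gripper=[1,1,1,1,1],
)

```text
time: 27.25
position: [0.5366, 0.2419, 0.1884]
tool_rot: [-1.078, 1.282, 1.079]
force: [0.7, -0.3, 0.0]
gripper_width: 0.0248
```

>>> carry_out(
  translation=[
    [0,0,0],
    [0,0,0],
    [0,0,0],
  ],
  twist=[0,0,0],
  gripper=[1,1,1],
)

```text
time: 27.5
position: [0.5361, 0.2345, 0.1878]
tool_rot: [-1.075, 1.29, 1.075]
force: [0.0, -0.2, -0.5]
gripper_width: 0.0251
```

```bash
python3 - <<'E'
from h import *
status(); plan([.5352,.2345,.157],80,step=40)
i=robot.camera("scene"); crop("scene",220,270,140,230,6,"pics/s18.png",i)
E
```

```text
t 27.50 pos [536.1 234.5 187.8] psi 79.6 tilt 0.05 F [ 0.  -0.2 -0.5] Mz -0.01 w 25.1 q6 -67
n 1 twist each -0.4
[[30.8, 0.8, -0.1]]
```

View pics/s18.png

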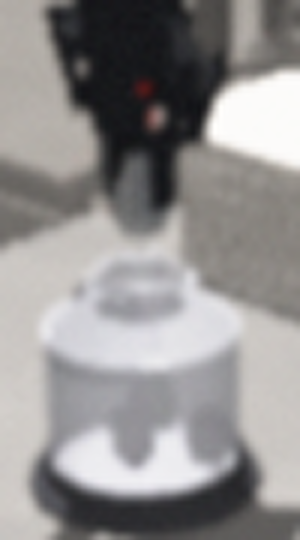

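>>> carry_out(
  translation=[
    [15,1,0],
    [15,0,0],
    [0,0,0],
    [0,0,0],
  ],
  twist=[0,0,0,0],
  gripper=[1,1,1,1],
)

```text
time: 27.88
position: [0.535, 0.2345, 0.1573]
tool_rot: [-1.073, 1.292, 1.075]
force: [0.4, -0.8, 0.1]
gripper_width: 0.0248
```

>>> carry_out(
  translation=[
    [0,0,0],
    [0,0,0],
    [0,0,0],
    [-15,0,0],
    [-25,0,0],
  ],
  twist=[0,0,0,0,0],
  gripper=[0.4,0.4,0.4,0.4,0.4],
)

```text
time: 28.3
position: [0.5337, 0.2354, 0.1964]
tool_rot: [-1.074, 1.294, 1.078]
force: [-0.2, 0.2, -0.2]
gripper_width: 0.0513
```

```bash
python3 - <<'E'
from h import *
status()
i=robot.camera("scene"); crop("scene",220,270,160,230,8,"pics/s19.png",i)
im=robot.camera("top"); noz(im); crop("top",300,470,150,260,4,"pics/t19.png",im); plan([.5684,-.2960,.125],80,step=40)
E
```

```text
t 28.30 pos [533.7 235.4 196.4] psi 79.7 tilt 0.32 F [-0.2  0.2 -0.2] Mz 0.01 w 51.3 q6 -67
area 69 px [388.9 184.9] fit [ 568.5 -296.4] cost 0.58
n 14 twist each -0.0
[[5.0, -9.0, -37.0], [5.0, -9.0, -37.0], [6.0, -9.0, -37.0], [5.0, -9.0, -37.0], [6.0, -9.0, -37.0]]
[[5.0, -9.0, -37.0], [6.0, -9.0, -37.0], [5.0, -9.0, -37.0], [6.0, -9.0, -37.0], [5.0, -9.0, -37.0]]
[[6.0, -9.0, -37.0], [5.0, -8.0, -37.0], [6.0, -9.0, -37.0], [5.1, -8.0, -38.0]]
```

View pics/s19.png

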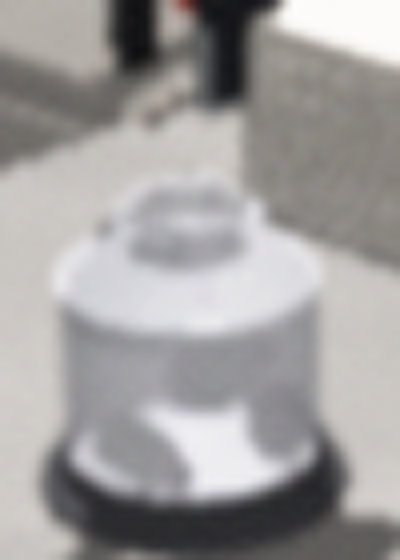

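View pics/t19.png

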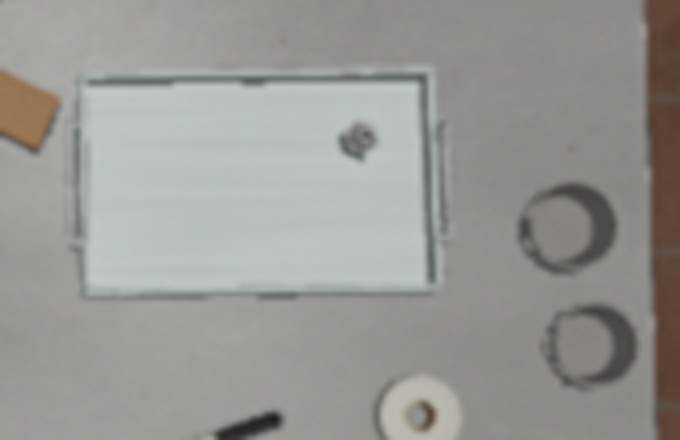

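>>> carry_out(
  translation=[
    [0,-9,-37],
    [0,-9,-37],
    [5,-9,-37],
    [5,-9,-37],
    [6,-9,-37],
  ],
  twist=[0,0,0,0,0],
  gripper=[0.4,0.4,0.4,0.4,0.4],
)

```text
time: 28.82
position: [0.5466, 0.0444, 0.182]
tool_rot: [-1.077, 1.288, 1.075]
force: [0.4, -0.1, 0.8]
gripper_width: 0.0512
```

>>> carry_out(
  translation=[
    [6,-9,-37],
    [6,-9,-37],
    [6,-9,-37],
    [6,-9,-37],
    [6,-9,-37],
  ],
  twist=[0,0,0,0,0],
  gripper=[0.4,0.4,0.4,0.4,0.4],
)

```text
time: 29.23
position: [0.5575, -0.1461, 0.1516]
tool_rot: [-1.076, 1.289, 1.075]
force: [1.2, -0.5, -0.2]
gripper_width: 0.0513
```

>>> carry_out(
  translation=[
    [6,-9,-37],
    [6,-9,-37],
    [6,-9,-37],
    [6,-9,-37],
    [0,0,0],
  ],
  twist=[0,0,0,0,0],
  gripper=[0.4,0.4,0.4,0.4,0.4],
)

```text
time: 29.65
position: [0.5673, -0.3046, 0.1271]
tool_rot: [-1.077, 1.292, 1.066]
force: [1.0, 0.0, 0.1]
gripper_width: 0.0513
```

>>> carry_out(
  translation=[
    [0,0,0],
    [0,0,0],
    [0,0,0],
    [0,0,0],
  ],
  twist=[0,0,0,0],
  gripper=[0.4,0.4,0.4,0.4],
)

```text
time: 29.98
position: [0.5665, -0.2946, 0.128]
tool_rot: [-1.076, 1.288, 1.077]
force: [-0.4, 0.2, -0.8]
gripper_width: 0.0515
```

```bash
python3 - <<'E'
from h import *
status(); plan([.5685,-.2968,.038],80,step=30)
crop("scene",290,440,190,310,5,"pics/s20.png")
E
```

```text
t 29.98 pos [ 566.5 -294.6  128. ] psi 79.8 tilt 0.04 F [-0.4  0.2 -0.8] Mz 0.02 w 51.5 q6 -117
n 4 twist each -0.1
[[23.0, -1.0, -0.0], [22.0, -0.0, -1.0], [23.0, -1.0, -0.0], [22.0, -0.4, -0.9]]
```

View pics/s20.png

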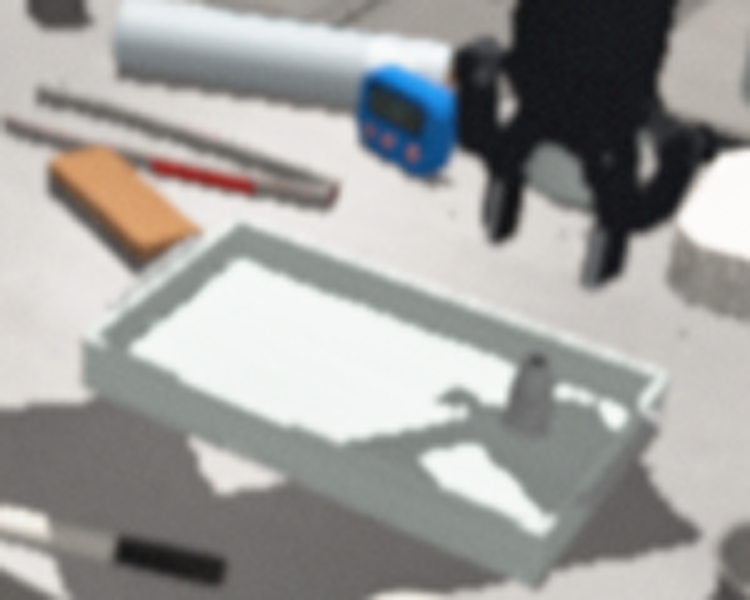

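>>> carry_out(
  translation=[
    [29,-1,-1],
    [29,-1,-1],
    [22,0,0],
    [10,0,0],
    [0,0,0],
  ],
  twist=[0,0,0,0,0],
  gripper=[0.4,0.4,0.4,0.4,0.4],
)

```text
time: 30.45
position: [0.5668, -0.2966, 0.0354]
tool_rot: [-1.072, 1.29, 1.081]
force: [0.3, -0.1, 0.1]
gripper_width: 0.0515
```

>>> carry_out(
  translation=[
    [0,0,0],
    [0,0,0],
    [0,0,0],
    [0,0,0],
    [0,0,0],
  ],
  twist=[0,0,0,0,0],
  gripper=[1,1,1,1,1],
)

```text
time: 30.87
position: [0.5692, -0.2993, 0.0396]
tool_rot: [-1.078, 1.288, 1.072]
force: [0.4, 0.4, 5.7]
gripper_width: 0.0253
```

>>> carry_out(
  translation=[
    [-15,0,0],
    [-30,0,0],
    [-35,0,0],
    [-35,0,0],
    [-35,0,0],
  ],
  twist=[0,0,0,0,0],
  gripper=[1,1,1,1,1],
)

```text
time: 31.28
position: [0.5677, -0.2984, 0.1893]
tool_rot: [-1.075, 1.289, 1.076]
force: [0.9, -0.8, 0.0]
gripper_width: 0.0248
```

```bash
python3 - <<'E'
from h import *
status(); plan([.5352,.2345,.19],80,step=40)
E
```

```text
t 31.28 pos [ 567.7 -298.4  189.3] psi 79.7 tilt 0.04 F [ 0.9 -0.8  0. ] Mz 0.02 w 24.8 q6 -117
n 14 twist each -0.0
[[-0.0, 9.0, 37.0], [-0.0, 9.0, 37.0], [-0.0, 9.0, 37.0], [-0.0, 9.0, 37.0], [-0.0, 9.0, 37.0]]
[[-0.0, 9.0, 37.0], [-0.0, 9.0, 37.0], [-0.0, 9.0, 37.0], [-0.0, 9.0, 37.0], [-0.0, 9.0, 37.0]]
[[-0.0, 9.0, 37.0], [-0.0, 9.0, 37.0], [-0.0, 9.0, 37.0], [-0.5, 9.9, 37.6]]
```

>>> carry_out(
  translation=[
    [0,9,37],
    [0,9,37],
    [0,9,37],
    [0,9,37],
    [0,9,37],
  ],
  twist=[0,0,0,0,0],
  gripper=[1,1,1,1,1],
)

```text
time: 31.7
position: [0.5564, -0.1071, 0.1883]
tool_rot: [-1.075, 1.289, 1.074]
force: [0.6, 0.3, -1.2]
gripper_width: 0.0249
```

>>> carry_out(
  translation=[
    [0,9,37],
    [0,9,37],
    [0,9,37],
    [0,9,37],
    [0,9,37],
  ],
  twist=[0,0,0,0,0],
  gripper=[1,1,1,1,1],
)

```text
time: 32.12
position: [0.5454, 0.0832, 0.1882]
tool_rot: [-1.075, 1.289, 1.075]
force: [0.8, -0.4, 0.3]
gripper_width: 0.0249
```

>>> carry_out(
  translation=[
    [0,9,37],
    [0,9,37],
    [0,10,37],
    [0,10,38],
    [0,0,0],
  ],
  twist=[0,0,0,0,0],
  gripper=[1,1,1,1,1],
)

```text
time: 32.53
position: [0.534, 0.2414, 0.1883]
tool_rot: [-1.078, 1.283, 1.081]
force: [0.4, -1.4, -0.3]
gripper_width: 0.025
```

>>> carry_out(
  translation=[
    [0,0,0],
    [0,0,0],
    [0,0,0],
  ],
  twist=[0,0,0],
  gripper=[1,1,1],
)

```text
time: 32.78
position: [0.5353, 0.2337, 0.1879]
tool_rot: [-1.075, 1.29, 1.074]
force: [-0.1, 0.1, -1.2]
gripper_width: 0.0254
```

```bash
python3 - <<'E'
from h import *
status(); plan([.5352,.2345,.157],80,step=40)
i=robot.camera("scene"); crop("scene",220,270,140,230,6,"pics/s21.png",i)
E
```

```text
t 32.78 pos [535.3 233.7 187.9] psi 79.6 tilt 0.03 F [-0.1  0.1 -1.2] Mz -0.03 w 25.4 q6 -67
n 1 twist each -0.4
[[30.9, 0.2, 0.8]]
```

View pics/s21.png

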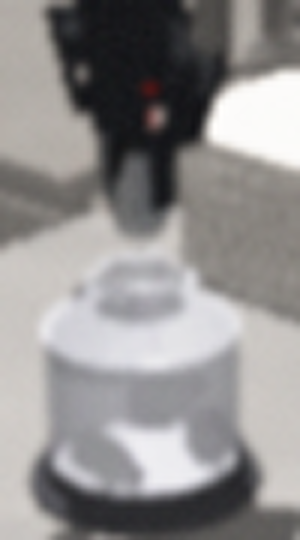

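>>> carry_out(
  translation=[
    [15,0,1],
    [15,0,0],
    [0,0,0],
    [0,0,0],
  ],
  twist=[0,0,0,0],
  gripper=[1,1,1,1],
)

```text
time: 33.17
position: [0.5351, 0.2344, 0.1573]
tool_rot: [-1.073, 1.292, 1.075]
force: [0.9, -0.2, -1.3]
gripper_width: 0.0251
```

>>> carry_out(
  translation=[
    [0,0,0],
    [0,0,0],
    [0,0,0],
    [-15,0,0],
    [-25,0,0],
  ],
  twist=[0,0,0,0,0],
  gripper=[0.3,0.3,0.3,0.3,0.3],
)

```text
time: 33.58
position: [0.5337, 0.2354, 0.1964]
tool_rot: [-1.074, 1.294, 1.078]
force: [0.6, 0.8, -0.5]
gripper_width: 0.0598
```

```bash
python3 - <<'E'
from h import *
status()
i=robot.camera("scene"); crop("scene",220,270,160,230,8,"pics/s22.png",i)
im=robot.camera("top"); cv2.imwrite("pics/top22.png",im); noz(im); plan([.635,.363,.19],80,step=40)
print(fit({"top":im},LID,[.635,.363,0],dict(top=40),dict(top=130)))
E
```

```text
t 33.58 pos [533.7 235.4 196.4] psi 79.7 tilt 0.32 F [ 0.6  0.8 -0.5] Mz -0.00 w 59.8 q6 -67
n 4 twist each -0.1
[[3.0, -18.0, 35.0], [3.0, -18.0, 36.0], [3.0, -18.0, 35.0], [4.0, -19.0, 35.4]]
(array([0.66321309, 0.30155857, 0.        ]), np.float64(0.5095638646482931))
```

View pics/s22.png

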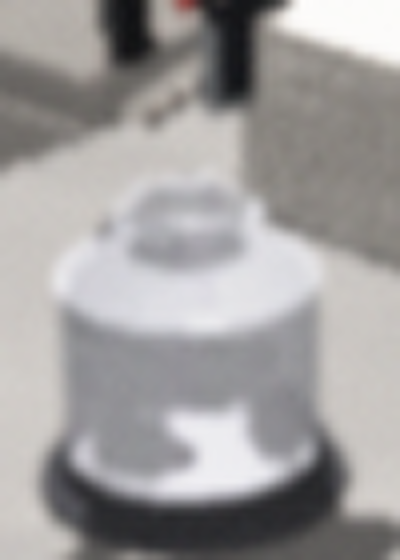

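View pics/top22.png

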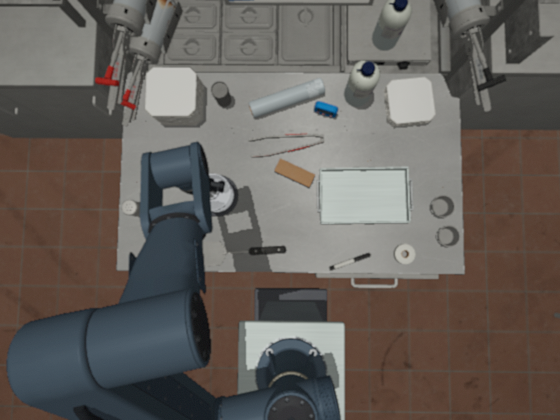

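>>> carry_out(
  translation=[
    [0,-19,36],
    [0,-19,36],
    [2,-19,36],
    [4,-19,36],
    [0,0,0],
  ],
  twist=[0,0,0,0,0],
  gripper=[0.3,0.3,0.3,0.3,0.3],
)

```text
time: 34.1
position: [0.6398, 0.3697, 0.1903]
tool_rot: [-1.077, 1.281, 1.076]
force: [0.4, 0.6, -0.5]
gripper_width: 0.06
```

>>> carry_out(
  translation=[
    [0,0,0],
    [0,0,0],
    [0,0,0],
  ],
  twist=[0,0,0],
  gripper=[0.3,0.3,0.3],
)

```text
time: 34.35
position: [0.6349, 0.3629, 0.1917]
tool_rot: [-1.075, 1.291, 1.076]
force: [-0.9, 0.2, -0.7]
gripper_width: 0.0597
```

```bash
python3 - <<'E'
from h import *
status(); plan([.635,.363,.05],80,step=30)
im=robot.camera("top"); cv2.imwrite("pics/top23.png",im)
crop("top",155,215,130,190,10,"pics/t23.png",im)
c=cv2.resize(im[170:215,190:240],None,fx=14,fy=12,interpolation=cv2.INTER_CUBIC); c=cv2.normalize(c,None,0,255,cv2.NORM_MINMAX)
g=im[170:215,190:240].mean(2); g=np.clip((g-130)/(200-130)*255,0,255).astype(np.uint8); cv2.imwrite("pics/t23j.png",cv2.resize(g,None,fx=12,fy=12,interpolation=cv2.INTER_CUBIC))
print((proj("top",[[.535,.2345,.13]])-[190,170])*12)
E
```

```text
t 34.35 pos [634.9 362.9 191.7] psi 79.6 tilt 0.10 F [-0.9  0.2 -0.7] Mz -0.02 w 59.7 q6 -59
n 5 twist each -0.1
[[28.0, -0.0, 0.0], [28.0, -0.0, 0.0], [29.0, -0.0, 0.0], [28.0, -0.0, 0.0], [28.7, -0.2, 0.3]]
[[226.99431914 235.49740947]]
```

View pics/t23.png

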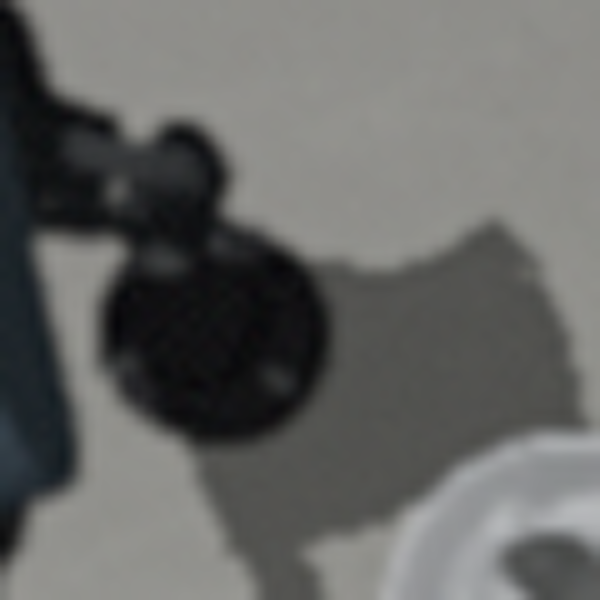

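View pics/t23j.png

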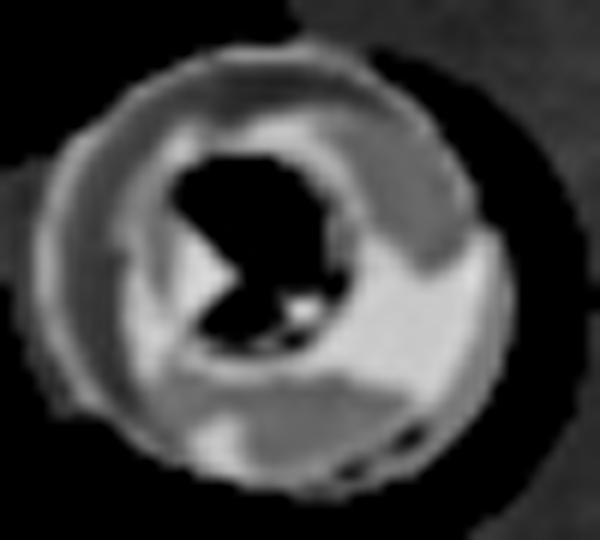

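```bash
python3 - <<'E'
from h import *
for uv in ([182.6,167.5],[167.1,165.8],[178,153.8]):
    p=back("top",[uv],.017)[0]-[.635,.363,0]; print(np.round(p[:2]*1e3,1),np.degrees(np.arctan2(p[1],p[0])))
E
```

```text
[-17.1 -23.2] -126.3257544203663
[-12.1  25.1] 115.75072871859183
[25.9 -7.5] -16.204985082588657
```

>>> carry_out(
  translation=[
    [30,0,0],
    [30,0,0],
    [30,0,0],
    [30,0,0],
    [20,0,0],
  ],
  twist=[0,0,0,0,0],
  gripper=[0.3,0.3,0.3,0.3,0.3],
)

```text
time: 34.82
position: [0.6342, 0.3621, 0.0497]
tool_rot: [-1.074, 1.293, 1.076]
force: [-0.0, -0.4, -1.4]
gripper_width: 0.0597
```

>>> carry_out(
  translation=[
    [8,0,0],
    [4,0,0],
    [0,0,0],
    [0,0,0],
    [0,0,0],
  ],
  twist=[0,0,0,0,0],
  gripper=[0.3,0.3,0.3,0.3,0.3],
)

```text
time: 35.23
position: [0.6373, 0.3644, 0.0421]
tool_rot: [-1.076, 1.285, 1.074]
force: [-0.0, -0.1, 0.2]
gripper_width: 0.0597
```

```bash
python3 - <<'E'
from h import *
status(); plan([.635,.363,.039],80,step=30)
E
```

```text
t 35.23 pos [637.3 364.4  42.1] psi 79.7 tilt 0.22 F [-0.  -0.1  0.2] Mz 0.00 w 59.7 q6 -59
n 1 twist each -0.3
[[3.1, 2.0, -1.8]]
```

>>> carry_out(
  translation=[
    [0,0,0],
    [0,0,0],
    [0,0,0],
  ],
  twist=[0,0,0],
  gripper=[0.3,0.3,0.3],
)

```text
time: 35.48
position: [0.6363, 0.3642, 0.0408]
tool_rot: [-1.076, 1.288, 1.075]
force: [-0.0, -0.5, 0.1]
gripper_width: 0.0596
```

>>> carry_out(
  translation=[
    [1,1,-1.2],
    [0,0,0],
    [0,0,0],
    [0,0,0],
    [0,0,0],
  ],
  twist=[0,0,0,0,0],
  gripper=[0.3,0.3,1,1,1],
)

```text
time: 35.9
position: [0.635, 0.363, 0.0391]
tool_rot: [-1.076, 1.288, 1.075]
force: [-0.4, 0.3, 0.7]
gripper_width: 0.0389
```

>>> carry_out(
  translation=[
    [0,0,0],
    [0,0,0],
    [0,0,0],
    [0,0,0],
  ],
  twist=[0,0,0,0],
  gripper=[1,1,1,1],
)

```text
time: 36.23
position: [0.635, 0.3631, 0.039]
tool_rot: [-1.076, 1.288, 1.075]
force: [1.1, -0.3, 2.3]
gripper_width: 0.0385
```

```bash
python3 - <<'E'
from h import *
status()
E
```

```text
t 36.23 pos [635.  363.1  39. ] psi 79.7 tilt 0.04 F [ 1.1 -0.3  2.3] Mz 0.01 w 38.5 q6 -59
```

>>> carry_out(
  translation=[
    [-15,0,0],
    [-35,0,0],
    [-40,0,0],
    [-40,0,0],
    [-40,0,0],
  ],
  twist=[0,0,0,0,0],
  gripper=[1,1,1,1,1],
)

```text
time: 36.65
position: [0.6341, 0.3627, 0.2108]
tool_rot: [-1.075, 1.29, 1.076]
force: [0.4, 0.6, -0.6]
gripper_width: 0.0387
```

>>> carry_out(
  translation=[
    [-8,0,0],
    [0,0,0],
    [0,0,0],
    [0,0,0],
  ],
  twist=[0,0,0,0],
  gripper=[1,1,1,1],
)

```text
time: 36.98
position: [0.6331, 0.3623, 0.2144]
tool_rot: [-1.075, 1.294, 1.078]
force: [-0.4, -0.5, -1.7]
gripper_width: 0.0389
```

```bash
python3 - <<'E'
from h import *
status(); plan([.5352,.2346,.215],50,step=30,tstep=6)
crop("scene",180,320,60,240,3,"pics/s24.png")
E
```

```text
t 36.98 pos [633.1 362.3 214.4] psi 79.7 tilt 0.29 F [-0.4 -0.5 -1.7] Mz 0.02 w 38.9 q6 -59
n 6 twist each 4.9
[[0.0, 12.0, -24.0], [0.0, 10.0, -25.0], [0.0, 8.0, -26.0], [0.0, 6.0, -26.0], [0.0, 4.0, -26.0]]
[[0.1, 0.8, -27.0]]
```

View pics/s24.png

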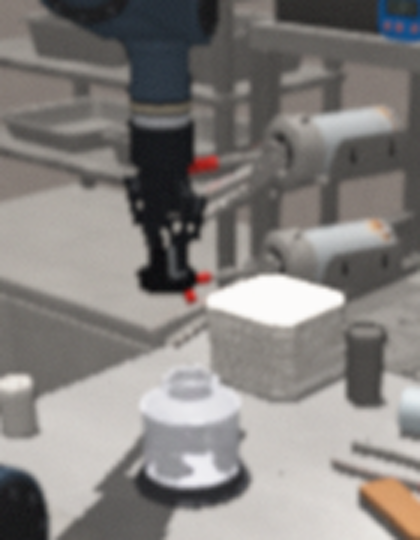

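>>> carry_out(
  translation=[
    [0,13,-24],
    [0,10,-25],
    [0,8,-26],
    [0,6,-26],
    [0,4,-26],
  ],
  twist=[5,5,5,5,5],
  gripper=[1,1,1,1,1],
)

```text
time: 37.45
position: [0.5495, 0.2559, 0.2142]
tool_rot: [-0.741, 1.446, 0.742]
force: [0.1, -0.9, -1.0]
gripper_width: 0.0388
```

>>> carry_out(
  translation=[
    [0,1,-27],
    [0,0,0],
    [0,0,0],
    [0,0,0],
    [0,0,0],
  ],
  twist=[4.7,0,0,0,0],
  gripper=[1,1,1,1,1],
)

```text
time: 37.87
position: [0.536, 0.2364, 0.2161]
tool_rot: [-0.682, 1.461, 0.682]
force: [0.1, -0.5, -1.3]
gripper_width: 0.0385
```

```bash
python3 - <<'E'
from h import *
status(); plan([.5352,.2346,.175],50,step=50,tstep=6)
im=robot.camera("top"); crop("top",190,250,165,222,10,"pics/t25.png",im)
E
```

```text
t 37.87 pos [536.  236.4 216.1] psi 50.0 tilt 0.02 F [ 0.1 -0.5 -1.3] Mz 0.05 w 38.5 q6 -37
n 1 twist each 0.0
[[41.1, -0.5, -1.9]]
```

View pics/t25.png

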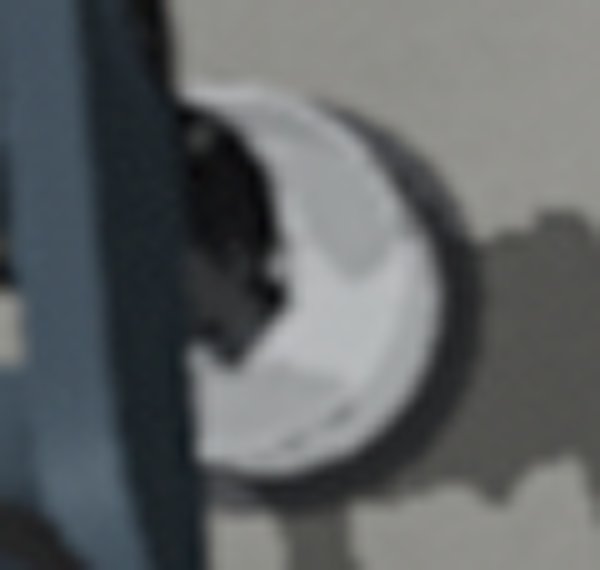

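>>> carry_out(
  translation=[
    [20,-0.6,-1.7],
    [20,0,0],
    [6,0,0],
    [0,0,0],
    [0,0,0],
  ],
  twist=[0,0,0,0,0],
  gripper=[1,1,1,1,1],
)

```text
time: 38.33
position: [0.5351, 0.2346, 0.1707]
tool_rot: [-0.682, 1.461, 0.682]
force: [0.5, 0.6, -0.8]
gripper_width: 0.0389
```

>>> carry_out(
  translation=[
    [0,0,0],
    [0,0,0],
    [0,0,0],
  ],
  twist=[0,0,0],
  gripper=[1,1,1],
)

```text
time: 38.58
position: [0.5353, 0.2344, 0.1718]
tool_rot: [-0.681, 1.459, 0.681]
force: [-0.3, -0.2, -0.9]
gripper_width: 0.0389
```

```bash
python3 - <<'E'
from h import *
status(); plan([.5353,.2347,.163],50,step=50,tstep=6)
E
```

```text
t 38.58 pos [535.3 234.4 171.8] psi 50.0 tilt 0.12 F [-0.3 -0.2 -0.9] Mz 0.03 w 38.9 q6 -37
n 1 twist each -0.0
[[8.8, 0.3, 0.2]]
```

Well centred; lower gently onto the threads.

>>> carry_out(
  translation=[
    [4,0,0],
    [2,0,0],
    [0,0,0],
    [0,0,0],
  ],
  twist=[0,0,0,0],
  gripper=[1,1,1,1],
)

```text
time: 38.92
position: [0.5345, 0.2341, 0.1646]
tool_rot: [-0.681, 1.462, 0.681]
force: [0.3, 0.5, -0.5]
gripper_width: 0.0386
```

>>> carry_out(
  translation=[
    [1.5,0,0],
    [1,0,0],
    [0,0,0],
    [0,0,0],
  ],
  twist=[0,0,0,0],
  gripper=[1,1,1,1],
)

```text
time: 39.25
position: [0.5349, 0.2341, 0.1629]
tool_rot: [-0.681, 1.461, 0.681]
force: [-0.7, -0.3, 4.4]
gripper_width: 0.0387
```

>>> carry_out(
  translation=[
    [1,0,0],
    [0,0,0],
    [0,0,0],
    [0,0,0],
  ],
  twist=[0,0,0,0],
  gripper=[1,1,1,1],
)

```text
time: 39.58
position: [0.5349, 0.2341, 0.1629]
tool_rot: [-0.681, 1.46, 0.681]
force: [-1.9, -0.7, 10.1]
gripper_width: 0.0389
```

```bash
python3 - <<'E'
from h import *
status()
E
```

```text
t 39.58 pos [534.9 234.1 162.9] psi 50.0 tilt 0.06 F [-1.9 -0.7 10.1] Mz -0.03 w 38.9 q6 -37
```

>>> carry_out(
  translation=[
    [0,0,0],
    [0,0,0],
    [0,0,0],
    [0,0,0],
  ],
  twist=[-4,-4,-4,0],
  gripper=[1,1,1,1],
)

```text
time: 39.92
position: [0.5357, 0.2344, 0.1627]
tool_rot: [-0.844, 1.398, 0.843]
force: [-0.9, 0.1, 7.8]
gripper_width: 0.039
```

>>> carry_out(
  translation=[
    [0,0,0],
    [0,0,0],
    [0,0,0],
  ],
  twist=[-4,0,0],
  gripper=[1,1,1],
)

```text
time: 40.17
position: [0.5355, 0.2343, 0.1624]
tool_rot: [-0.896, 1.376, 0.894]
force: [0.5, -0.3, 5.8]
gripper_width: 0.0389
```

>>> carry_out(
  translation=[
    [0,0,0],
    [0,0,0],
    [0,0,0],
  ],
  twist=[-4,0,0],
  gripper=[1,1,1],
)

```text
time: 40.42
position: [0.5345, 0.2341, 0.161]
tool_rot: [-0.947, 1.356, 0.947]
force: [-0.0, -0.0, -0.9]
gripper_width: 0.0389
```

>>> carry_out(
  translation=[
    [0,0,0],
    [0,0,0],
    [0,0,0],
  ],
  twist=[-4,0,0],
  gripper=[1,1,1],
)

```text
time: 40.67
position: [0.5345, 0.234, 0.1609]
tool_rot: [-0.999, 1.33, 0.999]
force: [0.6, -0.1, -0.5]
gripper_width: 0.0389
```

```bash
python3 - <<'E'
from h import *
status()
E
```

```text
t 40.67 pos [534.5 234.  160.9] psi 73.8 tilt 0.05 F [ 0.6 -0.1 -0.5] Mz 0.02 w 38.9 q6 -61
```

>>> carry_out(
  translation=[
    [0,0,0],
    [1,0.3,0.8],
    [2,0,0],
    [2,0,0],
    [0,0,0],
  ],
  twist=[-5,0,0,0,0],
  gripper=[1,1,1,1,1],
)

```text
time: 41.08
position: [0.5342, 0.2349, 0.1557]
tool_rot: [-1.065, 1.296, 1.066]
force: [-0.6, 0.6, -1.1]
gripper_width: 0.0389
```

>>> carry_out(
  translation=[
    [2,0,0],
    [1,0,0],
    [0,0,0],
    [0,0,0],
  ],
  twist=[0,0,0,0],
  gripper=[1,1,1,1],
)

```text
time: 41.42
position: [0.5345, 0.2349, 0.1532]
tool_rot: [-1.066, 1.294, 1.066]
force: [-0.8, 0.1, -0.7]
gripper_width: 0.0388
```

```bash
python3 - <<'E'
from h import *
status()
E
```

```text
t 41.42 pos [534.5 234.9 153.2] psi 79.0 tilt 0.01 F [-0.8  0.1 -0.7] Mz 0.04 w 38.8 q6 -66
```

Almost on the rim (expect TCP ≈ 152.9). One more mm, then screw clockwise.

>>> carry_out(
  translation=[
    [0.8,0,0],
    [0.4,0,0],
    [0,0,0],
  ],
  twist=[0,0,0],
  gripper=[1,1,1],
)

```text
time: 41.67
position: [0.5347, 0.235, 0.1529]
tool_rot: [-1.066, 1.294, 1.066]
force: [-1.3, 0.2, 3.8]
gripper_width: 0.0389
```

>>> carry_out(
  translation=[
    [0,0,0],
    [0,0,0],
    [0,0,0],
    [0,0,0],
    [0,0,0],
  ],
  twist=[6,6,6,6,6],
  gripper=[1,1,1,1,1],
)

```text
time: 42.08
position: [0.5353, 0.2349, 0.1529]
tool_rot: [-0.665, 1.465, 0.663]
force: [-0.2, -1.4, 3.6]
gripper_width: 0.0392
```

```bash
python3 - <<'E'
from h import *
status()
E
```

```text
t 42.08 pos [535.3 234.9 152.9] psi 48.7 tilt 0.11 F [-0.2 -1.4  3.6] Mz 0.04 w 39.2 q6 -36
```

>>> carry_out(
  translation=[
    [0,0,0],
    [0,0,0],
    [0,0,0],
    [0,0,0],
    [0,0,0],
  ],
  twist=[6,6,6,6,6],
  gripper=[1,1,1,1,1],
)

```text
time: 42.5
position: [0.5351, 0.2347, 0.1529]
tool_rot: [-0.257, 1.554, 0.256]
force: [-0.6, -0.8, 4.0]
gripper_width: 0.0385
```

```bash
python3 - <<'E'
from h import *
status()
E
```

```text
t 42.50 pos [535.1 234.7 152.9] psi 18.7 tilt 0.08 F [-0.6 -0.8  4. ] Mz 0.08 w 38.5 q6 -6
```

>>> carry_out(
  translation=[
    [0,0,0],
    [0,0,0],
    [0,0,0],
    [0,0,0],
  ],
  twist=[4,3,3,0],
  gripper=[1,1,1,1],
)

```text
time: 42.83
position: [0.5351, 0.2347, 0.1529]
tool_rot: [-0.123, 1.566, 0.122]
force: [-0.7, -1.5, 5.5]
gripper_width: 0.039
```

```bash
python3 - <<'E'
from h import *
status()
E
```

```text
t 42.83 pos [535.1 234.7 152.9] psi 8.9 tilt 0.08 F [-0.7 -1.5  5.5] Mz -0.10 w 39.0 q6 4
```

>>> carry_out(
  translation=[
    [0,0,0],
    [0,0,0],
    [0,0,0],
  ],
  twist=[3,2,0],
  gripper=[1,1,1],
)

```text
time: 43.08
position: [0.5344, 0.2337, 0.1529]
tool_rot: [-0.059, 1.57, 0.054]
force: [-1.8, -5.2, 6.6]
gripper_width: 0.0391
```

```bash
python3 - <<'E'
from h import *
status()
E
```

```text
t 43.08 pos [534.4 233.7 152.9] psi 4.1 tilt 0.17 F [-1.8 -5.2  6.6] Mz 0.35 w 39.1 q6 9
```

>>> carry_out(
  translation=[
    [0,0,0],
    [0,0,0],
    [0,0,0],
  ],
  twist=[3,3,0],
  gripper=[1,1,1],
)

```text
time: 43.33
position: [0.5343, 0.235, 0.153]
tool_rot: [0.023, 1.57, -0.025]
force: [-2.3, -0.4, 7.5]
gripper_width: 0.0386
```

```bash
python3 - <<'E'
from h import *
status()
E
```

```text
t 43.33 pos [534.3 235.  153. ] psi -1.7 tilt 0.06 F [-2.3 -0.4  7.5] Mz 1.02 w 38.6 q6 15
```

>>> carry_out(
  translation=[
    [0,0,0],
    [0,0,0],
    [0,0,0],
  ],
  twist=[3,3,0],
  gripper=[1,1,1],
)

```text
time: 43.58
position: [0.5347, 0.2367, 0.1529]
tool_rot: [0.109, 1.567, -0.105]
force: [-2.4, 4.4, 3.8]
gripper_width: 0.0389
```

```bash
python3 - <<'E'
from h import *
status()
E
```

```text
t 43.58 pos [534.7 236.7 152.9] psi -7.8 tilt 0.16 F [-2.4  4.4  3.8] Mz 0.97 w 38.9 q6 21
```

>>> carry_out(
  translation=[
    [0,0,0],
    [0,0,0],
    [0,0,0],
    [0,0,0],
  ],
  twist=[0,0,0,0],
  gripper=[0.3,0.3,0.3,0.3],
)

```text
time: 43.92
position: [0.5345, 0.2347, 0.1518]
tool_rot: [0.11, 1.568, -0.11]
force: [0.1, -0.8, 0.2]
gripper_width: 0.0595
```

>>> carry_out(
  translation=[
    [-20,0,0],
    [-38,0,0],
    [-38,0,0],
    [0,-38,0],
    [0,-38,0],
  ],
  twist=[0,0,0,0,0],
  gripper=[0.3,0.3,0.3,0.3,0.3],
)

```text
time: 44.33
position: [0.5259, 0.1603, 0.251]
tool_rot: [0.108, 1.56, -0.106]
force: [0.2, -1.3, -0.7]
gripper_width: 0.06
```

```bash
python3 - <<'E'
from h import *
status(); plan([.4,-.25,.25],0,step=38)
E
```

```text
t 44.33 pos [525.9 160.3 251. ] psi -7.8 tilt 0.44 F [ 0.2 -1.3 -0.7] Mz 0.01 w 60.0 q6 13
n 12 twist each -0.6
[[-0.0, -35.0, -6.0], [-0.0, -35.0, -6.0], [-0.0, -35.0, -7.0], [-0.0, -35.0, -7.0], [-0.0, -35.0, -7.0]]
[[-0.0, -35.0, -8.0], [-0.0, -35.0, -8.0], [-0.0, -35.0, -8.0], [-0.0, -35.0, -9.0], [-0.0, -34.0, -9.0]]
[[-0.0, -35.0, -10.0], [-0.3, -34.1, -10.2]]
```

>>> carry_out(
  translation=[
    [0,-35,-6],
    [0,-35,-6],
    [0,-35,-7],
    [0,-35,-7],
    [0,-35,-7],
  ],
  twist=[0,0,0,0,0],
  gripper=[0.3,0.3,0.3,0.3,0.3],
)

```text
time: 44.75
position: [0.466, -0.0106, 0.2481]
tool_rot: [0.11, 1.568, -0.11]
force: [-0.3, -0.6, 0.1]
gripper_width: 0.0599
```

>>> carry_out(
  translation=[
    [0,-20,-4],
    [0,0,0],
    [0,0,0],
  ],
  twist=[0,0,0],
  gripper=[0.3,0.3,0.3],
)

```text
time: 45.0
position: [0.4599, -0.0292, 0.2481]
tool_rot: [0.113, 1.568, -0.112]
force: [-0.3, 0.8, 0.1]
gripper_width: 0.06
```

```bash
python3 - <<'E'
from h import *
status()
im=robot.camera("top"); cv2.imwrite("pics/topE.png",im); crop("top",185,245,165,222,10,"pics/tE.png",im)
s=robot.camera("scene"); crop("scene",215,270,170,235,9,"pics/sE.png",s); cv2.imwrite("pics/sceneE.png",s)
print(fit({"top":im},LID,[.535,.235,.114],dict(top=40),dict(top=130)))
print(fit({"top":im},LID,[.535,.235,.124],dict(top=40),dict(top=130)))
E
```

```text
t 45.00 pos [459.9 -29.2 248.1] psi -8.2 tilt 0.02 F [-0.3  0.8  0.1] Mz -0.01 w 60.0 q6 -9
(array([0.53474603, 0.2339299 , 0.114     ]), np.float64(0.09405072833061444))
(array([0.53351892, 0.23211363, 0.124     ]), np.float64(0.1075649255220577))
```

View pics/tE.png

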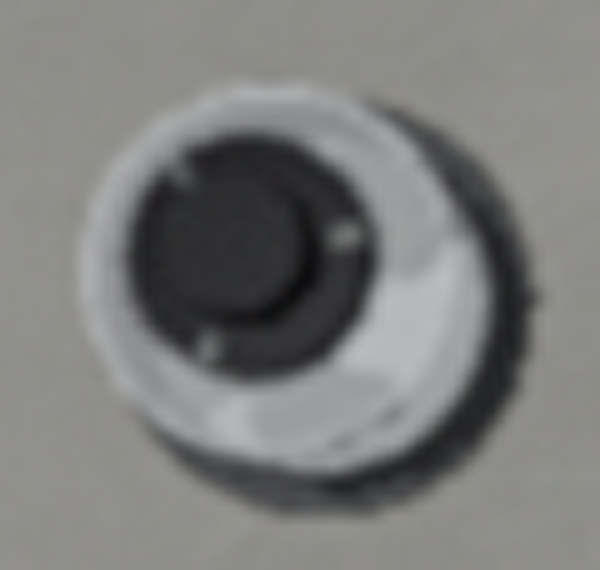

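View pics/sE.png

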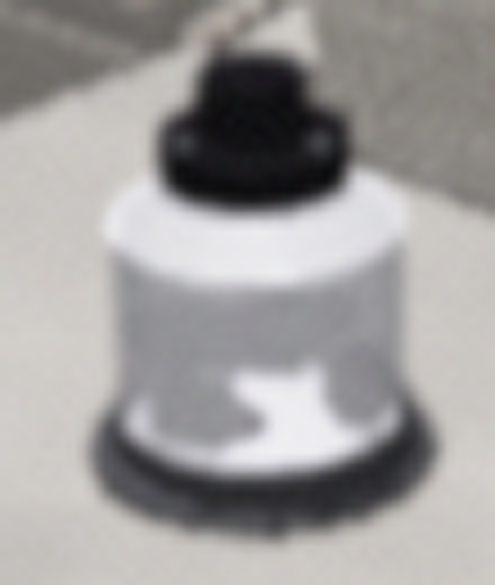

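View pics/topE.png

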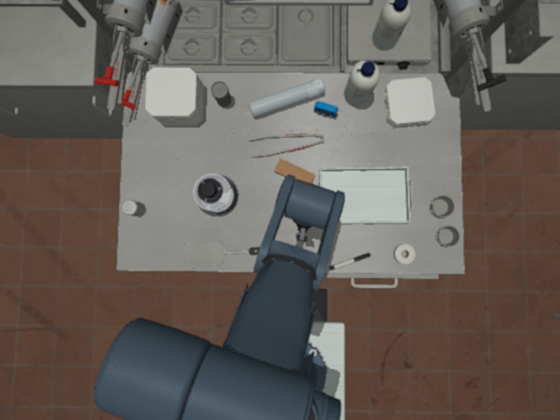

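```bash
python3 - <<'E'
from h import *
c=np.array([[18.2,17.0],[34.5,23.5],[20.8,34.8]])+[185-.45,165-.45]
d=back("top",c,.13)-[.535,.2343,0]; print(np.degrees(np.arctan2(d[:,1],d[:,0]))%120)
c=np.array([[16.5,18.5],[33.7,22],[22.7,34.8]])+[185-.45,165-.45]
d=back("top",c,.13)-[.535,.2343,0]; print(np.degrees(np.arctan2(d[:,1],d[:,0]))%120)
print(robot.finish_job())
E
```

```text
[38.64153764 39.45252977 40.97516988]
[51.09776919 49.04587336 51.39436655]
the job is handed in; nothing more can be done
None
```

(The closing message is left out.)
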